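Load the glaze-test pallet and index it to the drying station

TASK

With the pallet standing at the loading station, load it for a glaze test: hang every blue sample ring on the bent rod, each one threaded over the upturned tip and slid round the bend onto the level part, with at least 10 mm of air between neighbouring rings, and set the top bowl of the nest upright in the middle of the round setter. Then push the loaded pallet along its slide until it clicks into the next station (blue plate), and no further. Leave the other two bowls nested where they stand and the blue-capped jar in its place.

Things in the scene. Friction and masses are not known exactly. Their poses are not given: they have to be found in the camera images.
- ring1_mid (a point): cobalt-blue glazed ceramic sample ring, 46 mm outside diameter, 20 mm round hole, 14 mm thick, about 45 g; at first lying flat on the table; this point is the middle of its hole (half-way up, 7 mm above the table when flat), its z axis runs along the hole. May be absent. Hanging on the rod, its centre lies about 6 mm below the rod's axis
- ring2_mid (a point): cobalt-blue glazed ceramic sample ring, 46 mm outside diameter, 20 mm round hole, 14 mm thick, about 45 g; at first lying flat on the table; this point is the middle of its hole (half-way up, 7 mm above the table when flat), its z axis runs along the hole. May be absent. Hanging on the rod, its centre lies about 6 mm below the rod's axis
- ring3_mid (a point): cobalt-blue glazed ceramic sample ring, 46 mm outside diameter, 20 mm round hole, 14 mm thick, about 45 g; at first lying flat on the table; this point is the middle of its hole (half-way up, 7 mm above the table when flat), its z axis runs along the hole. May be absent. Hanging on the rod, its centre lies about 6 mm below the rod's axis
- ring4_mid (a point): cobalt-blue glazed ceramic sample ring, 46 mm outside diameter, 20 mm round hole, 14 mm thick, about 45 g; at first lying flat on the table; this point is the middle of its hole (half-way up, 7 mm above the table when flat), its z axis runs along the hole. May be absent. Hanging on the rod, its centre lies about 6 mm below the rod's axis
- bowl1_mid (a point): the lowest of three equal bisque-coloured tea bowls standing nested one in another, mouth up; to be left alone; this point lies on its axis, 24 mm above its foot, half-way up
- bowl2_mid (a point): the middle of three equal bisque-coloured tea bowls standing nested one in another, mouth up; to be left alone; this point lies on its axis, 24 mm above its foot, half-way up
- bowl3_mid (a point): the top bowl of the nest, the one to load: 48 mm high, 110 g, foot and waist 42 to 47 mm across, then from 28 mm above the foot an upright collar 66 mm in outside diameter, 20 mm high, up to the rim; wall 4 mm. Bowls nest 21 mm above one another, so only the collar shows above the next bowl's rim. This point lies on the axis, 24 mm above the foot, z up
- hanger (a point): middle of the level part of the bent steel rod, on its axis, 69 mm above the pallet's cream top; moves with the pallet. x points away from the robot, y along rod and slide, z up. The rod is 8 mm thick, level from y = -62.5 mm (there it turns down into its post, 15 mm on) to +62.5 mm, where it bends up through 90 degrees (radius 25 mm to its axis) to a free upright tip
- rod_tip (a point): top of the rod's free, upright, round end, over which the rings are threaded: 87.5 mm in +y and 47 mm above the hanger point; the last 22 mm below it are straight and vertical, then the bend begins
- setter (a point): centre of the top of the round terracotta setter disc near the pallet's -y end, 52 mm across, 5 mm above the pallet's top; x, y, z as for the hanger. The bowl stands on it, the bowl's half-way point then 24 mm above this one
- handle (a point): middle of the pallet's black upright push handle, 18 mm in diameter and 52 mm tall (this point half-way up, about 84 mm above the table), at the pallet's near edge on the robot's side, 77 mm from the rod. The slide's base plate, 10 mm high, reaches 105 mm from the rod on this side
- pallet (a joint): pallet on its slide, m: 0 in the detent of the loading station (white plate), 0.15 in the next (blue plate), 0.30 in the last (red plate); grows towards -y of the hanger frame. Pallet 144 by 320 mm, cream top 48 mm above the table; about 2 N of friction, stays where left; a spring ball clicks it into each detent from some 3 mm off, and about 9 N pushes it out
- jar: bystander: small jar with a blue cap, 44 mm across, 55 mm tall, standing among the rings; origin at its foot
There are look-alikes about, which are no part of the job. What is shaped like the part that bears ring4_mid but orange is not meant.

How it is judged:
On the way, in this order (a step that is already met when the one before it is completed fails the run):
1. with the pallet still at the loading station, every ring hangs on the level part of the rod with at least 10 mm of air between neighbours, and the top bowl stands upright on the setter (value of joint pallet below 0.012 m and x of ring1_mid in the frame of hanger between -0.009 and 0.009 m and z of ring1_mid in the frame of hanger between -0.012 and 0 m and y of ring1_mid in the frame of hanger between -0.064 and 0.056 m and x of ring2_mid in the frame of hanger between -0.009 and 0.009 m and z of ring2_mid in the frame of hanger between -0.012 and 0 m and y of ring2_mid in the frame of hanger between -0.064 and 0.056 m and x of ring3_mid in the frame of hanger between -0.009 and 0.009 m and z of ring3_mid in the frame of hanger between -0.012 and 0 m and y of ring3_mid in the frame of hanger between -0.064 and 0.056 m and x of ring4_mid in the frame of hanger between -0.009 and 0.009 m and z of ring4_mid in the frame of hanger between -0.012 and 0 m and y of ring4_mid in the frame of hanger between -0.064 and 0.056 m and distance between ring1_mid and ring2_mid above 0.024 m and distance between each of ring1_mid, ring2_mid and ring3_mid above 0.024 m and distance between each of ring1_mid, ring2_mid, ring3_mid and ring4_mid above 0.024 m and horizontal distance between bowl3_mid and setter below 0.012 m and angle between bowl3_mid's own z axis and vertical below 0.12 rad and z of bowl3_mid in the frame of setter between 0.018 and 0.03 m), for 0.3 s.
2. the loaded pallet sits in the detent of the next station (blue plate) (value of joint pallet between 0.145 and 0.155 m), for 0.3 s.
At the end, for the whole second after the job is handed in: Pallet at rest in the blue station's detent (0.145 to 0.155 m); every ring present hangs on the rod's level part (centre -64 to +56 mm from its middle), centres over 24 mm apart; top bowl upright (0.12 rad) on the setter, within 12 mm of its centre (all of step 2 and x of ring1_mid in the frame of hanger between -0.009 and 0.009 m and z of ring1_mid in the frame of hanger between -0.012 and 0 m and y of ring1_mid in the frame of hanger between -0.064 and 0.056 m and x of ring2_mid in the frame of hanger between -0.009 and 0.009 m and z of ring2_mid in the frame of hanger between -0.012 and 0 m and y of ring2_mid in the frame of hanger between -0.064 and 0.056 m and x of ring3_mid in the frame of hanger between -0.009 and 0.009 m and z of ring3_mid in the frame of hanger between -0.012 and 0 m and y of ring3_mid in the frame of hanger between -0.064 and 0.056 m and x of ring4_mid in the frame of hanger between -0.009 and 0.009 m and z of ring4_mid in the frame of hanger between -0.012 and 0 m and y of ring4_mid in the frame of hanger between -0.064 and 0.056 m and distance between ring1_mid and ring2_mid above 0.024 m and distance between each of ring1_mid, ring2_mid and ring3_mid above 0.024 m and distance between each of ring1_mid, ring2_mid, ring3_mid and ring4_mid above 0.024 m and horizontal distance between bowl3_mid and setter below 0.012 m and angle between bowl3_mid's own z axis and vertical below 0.12 rad and z of bowl3_mid in the frame of setter between 0.018 and 0.03 m and linear speed of each of ring1, ring2, ring3, ring4, bowl3 below 0.02 m/s); the robot touches nothing.
It fails at once if the two lower bowls are moved more than 3 cm (distance of any of bowl1_mid, bowl2_mid from where it was at the start of the episode above 0.03 m).
It fails at once if the jar is moved more than 4 cm or knocked over (distance of jar from where it was at the start of the episode above 0.04 m or angle between jar's own z axis and vertical above 0.5 rad).
Of ring1, ring2, ring3, ring4 only 3 to 4 are there at a start; the rules pass over those that are not, and their reading is None.
At some moment in a run one of ring1, ring2, ring3, ring4 may be knocked a few centimetres aside while the robot is not near it.
Once in a run the grip may slacken for a moment while it holds something.
It also fails if it takes over 210 s, if anything falls off the work surface, if the arm or the gripper's body presses on something with over 40 N, if the wrist force passes 120 N, or if a joint passes its speed limit or range.

ROBOT

A 6-joint arm with a two-finger parallel gripper is mounted at the origin on the work surface. World frame = base frame: x ahead of the robot, y to its left, z up, the work surface at z = 0. Lengths are in m, angles in rad, forces in N, time in s.
With the tool pointing down it reaches from about 0.275 to 0.975 m from the base axis. Payload 8.4 kg.
Tool frame: the origin (TCP) lies at the very end of the fingers, on their centre line; the grasp point (between the pads) lies grip_depth behind it (grip_depth is the distance from the TCP to the grasp point, in m); z points along the fingers, y is the direction in which the jaws open and shut (so a half turn about z gives the same grasp; the last joint's range is limited). The gripper opens to 92 mm and grips with 3 to 60 N. Pads are 20 mm wide; open, the fingers measure 128 mm over their backs; the gripper's body (75 mm by 189 mm) begins 69 mm behind the grasp point.
Start: joints at [-1.271, 0.353, 1.633, -0, 1.155, -0.002], TCP at [0.186, -0.597, 0.215] pointing down, gripper open.
Joint ranges: [-2.63, 2.63], [-0.92, 2.1], [0.06, 2.66], [-1.3, 4.44], [0, 2.69], [-3.02, 3.02]. Speed limits (rad/s): [2.22, 2.22, 2.79, 3.14, 3.14, 3.14].

INTERFACE

Orientations are given as a unit quaternion [w, x, y, z].
In Python, from workcell import * gives the robot as it stands. The module is installed in compiled form; this text tells all that it offers.
- The arm moves only by the tool apply_moves, never from a script. Its argument "deltas" is a list of rows, each a list of 6 numbers: the shift along the tool's x, y, z in m, then the turn, a rotation vector about the tool's x, y, z in rad. A call has 1 to 5 rows; each row is the pose to reach, as a shift and turn from the pose commanded when the call began, along the tool's axes at that moment; what a row does not reach only later rows make up. A row lasts 1/10 s, in which the tool goes at most 50 mm and 8.59 degrees, less where a joint would pass 70% of its speed; a pose out of reach is approached as far as the arm can. A call with a gripper value outside its range is refused whole. "hand" is the closure, from -1 (fully open) to 1 (shut), so that 0 is half open, set as the call begins (left out, the last holds). The fingers move at their own pace and stop on an object; "grip_force" is the grip in N (left out, the last holds). Time passes only in rows, so rows that repeat a pose let the fingers close. It gives the time, the measured TCP pose, the force and the opening at its end, in the units of the state.
- get_state(): the state, without advancing time (a new reading comes with each control period).
- camera(name): name is "side" or "top" or "wrist"; returns a dict with "frame" (400x640x3 uint8, blue, green, red), "fovy" (degrees; the focal length in pixels is half the picture's height over the tangent of half this angle, whatever the lens; pixels are square), "cx", "cy" (the principal point, pixels), "eye" and "attitude" of the camera in the world. Camera axes: x right, y up, looking along -z (the intrinsics and any distortion apply to the point x, -y, -z); pixel columns grow to the right and rows downward; lengths in m; the calibration is good to about 2 mm. A picture is of the moment at which its call begins. There is no depth.
- close_job(): hands the job in, once; it reports no verdict.
The state is a dict: "clock": time; "qpos": joint angles; "joint_vel": joint speeds; "tau": joint torques, N m; "ee_pos": TCP position; "tcp_rot": TCP orientation; "contact_force": force on the tool from outside, world axes, zero at the start; "moment": the same for the moment, N m; "width": opening from 0.0 (shut) to 1.0 (fully open).
Only numpy, scipy, OpenCV 4.12 (cv2) and the standard library are available. Lean on these libraries where they do the work, as an engineer would, in place of code of your own. Each camera call takes 0.05 s, during which the arm holds its last target. There are 200 camera calls.

## Working session

There is one attempt and no reset: what is moved stays moved. The work goes in short steps, Python scripts to look and compute and a tool call to move; the robot and the scene stay as the last step left them, time stands still between calls to the robot, and variables do not carry over. Pictures are saved under pics/ and viewed, about 12 in all and at most 16, crops included, and the job is handed in when it is done.

Besides the shell and the picture viewer there is one more tool, called in YAML: its name, and indented under it one key for each argument. apply_moves: Moves the arm, as the interface text tells. Its arguments: {"type":"object","properties":{"deltas":{"type":"array"},"hand":{"type":"number"},"grip_force":{"type":"number"}},"required":["deltas"]}

```bash
mkdir -p pics; ls
cat > h.py <<'E'
from workcell import *
import numpy as np, cv2
from scipy.spatial.transform import Rotation as R
def shot(n,f=None):
    c=camera(n)
    if f: cv2.imwrite('pics/'+f,c['frame'])
    return c
E
python3 - <<'E'
from h import *
print(get_state())
for n in('side','top','wrist'):
    c=shot(n,n+'0.png'); print({k:v for k,v in c.items() if k!='frame'})
E
```

```text
pics
{'clock': 0.0, 'qpos': array([-1.27143516e+00,  3.53645578e-01,  1.63408841e+00,  5.10111152e-06,
        1.15517551e+00, -2.36720321e-03]), 'joint_vel': array([ 8.11894053e-05,  1.99538773e-03, -7.17885478e-06, -1.97425675e-03,
       -1.60727109e-04,  3.10786886e-04]), 'tau': array([-7.50042818e-04, -5.93847978e+01, -3.34218836e+01,  6.95906184e-02,
        2.35747156e-02, -1.22433153e-04]), 'ee_pos': array([ 0.18561666, -0.59631681,  0.21388485]), 'tcp_rot': array([-6.51519975e-04,  9.88641507e-01,  1.50291505e-01, -9.51075297e-05]), 'contact_force': array([-0.48116698,  0.84309124, -0.6115357 ]), 'moment': array([ 0.01914822, -0.00302164,  0.02384711]), 'width': 1.0012896984698707}
{'fovy': 47.59314461230714, 'cx': 330.26632278112453, 'cy': 191.7704816368087, 'eye': array([-0.09742867, -0.53704791,  0.62230528]), 'attitude': array([ 0.80291892,  0.44643421, -0.18134842, -0.35089949])}
{'fovy': 46.738166545614064, 'cx': 317.699336970811, 'cy': 193.72228655172196, 'eye': array([0.24362642, 0.02323159, 1.12707842]), 'attitude': array([ 0.70700962,  0.07404729, -0.06756237, -0.70006408])}
{'fovy': 71.08326516206678, 'cx': 322.7736146005691, 'cy': 201.0654061315127, 'eye': array([ 0.26261205, -0.57278549,  0.38442764]), 'attitude': array([ 0.79688222, -0.11557541,  0.0856442 , -0.586759  ])}
```

View pics/side0.png

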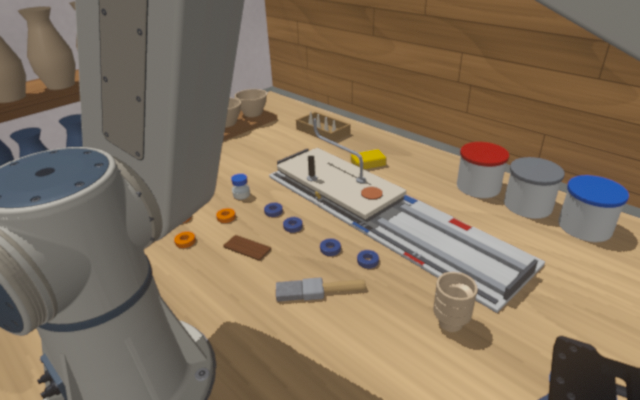

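View pics/top0.png

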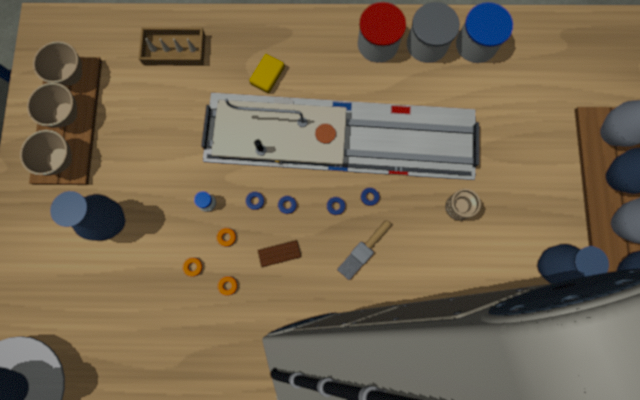

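The side view shows four blue rings at about (273,209), (292,224), (330,247) and (368,259), with the jar at (240,187) and the nest at (455,300). In the top view the rings are at (256,201), (288,205), (336,206) and (370,197), the setter is at (325,133) and the nest at (463,205). The bent rod's tip is on the left, which is +y.

```bash
cat >> h.py <<'E'
def K(c):
    f=c['frame'].shape[0]/2/np.tan(np.radians(c['fovy'])/2); return f
def rot(c):
    q=c['attitude']; return R.from_quat([q[1],q[2],q[3],q[0]])
def proj(c,p):
    v=rot(c).inv().apply(np.atleast_2d(p)-c['eye']); f=K(c)
    return np.c_[c['cx']+f*v[:,0]/-v[:,2], c['cy']-f*v[:,1]/-v[:,2]]
def ray(c,uv):
    f=K(c); return rot(c).apply([(uv[0]-c['cx'])/f,-(uv[1]-c['cy'])/f,-1.])
def onz(c,uv,z):
    d=ray(c,uv); return c['eye']+d*(z-c['eye'][2])/d[2]
def tri(*cu):
    A=np.zeros((3,3));b=np.zeros(3);
    for c,u in cu:
        d=ray(c,u);d/=np.linalg.norm(d);P=np.eye(3)-np.outer(d,d);A+=P;b+=P@c['eye']
    x=np.linalg.solve(A,b)
    return x,[np.round(proj(c,x)[0]-u,1) for c,u in cu]
def blobs(c,lo,hi,amin=25):
    h=cv2.cvtColor(c['frame'],cv2.COLOR_BGR2HSV); m=cv2.inRange(h,lo,hi)
    n,l,s,ce=cv2.connectedComponentsWithStats(m)
    return [(s[i,4],np.round(ce[i],1)) for i in range(1,n) if s[i,4]>=amin]
def tool(p):
    "world shift to target p in tool axes"
    s=get_state();q=s['tcp_rot'];r=R.from_quat([q[1],q[2],q[3],q[0]])
    return r.inv().apply(np.asarray(p)-s['ee_pos'])
E
python3 - <<'E'
from h import *
S=shot('side');T=shot('top')
for n,c in(('side',S),('top',T)):
    print(n,blobs(c,(105,90,40),(130,255,255)))
np.savez('d.npz',S=S,T=T)
for n,a,b in(('tip',(229,101),(315,116)),('handletop',(258,143),(311,157)),('setter',(325,133),(372,193)),('nestfar',(463,197),(456,282)),('jar',(204,199),(239,180)),('rodbend-',(303,115),(361,155))):
    x,e=tri((T,a),(S,b));print(n,x.round(3),e)
cv2.imwrite('pics/c1.png',cv2.resize(T['frame'][75:225,190:490],None,fx=2.6,fy=2.6,interpolation=cv2.INTER_CUBIC))
cv2.imwrite('pics/c2.png',cv2.resize(S['frame'][90:340,230:500],None,fx=2.4,fy=2.4,interpolation=cv2.INTER_CUBIC))
E
```

```text
side [(np.int32(33), array([ 71.8, 120.2])), (np.int32(129), array([ 24. , 134.6])), (np.int32(63), array([ 72.8, 138.9])), (np.int32(86), array([ 26. , 148.1])), (np.int32(140), array([238.8, 179.4])), (np.int32(1472), array([597.5, 190.9])), (np.int32(46), array([409.2, 199.3])), (np.int32(103), array([272.7, 208.4])), (np.int32(123), array([292.2, 223.2])), (np.int32(41), array([360.3, 226.6])), (np.int32(153), array([329.8, 245.8])), (np.int32(179), array([367.4, 257.6]))]
top [(np.int32(1652), array([488.7,  24.2])), (np.int32(82), array([342.7, 104.7])), (np.int32(959), array([627., 171.])), (np.int32(70), array([337.3, 167.8])), (np.int32(164), array([369.7, 196.3])), (np.int32(218), array([202.7, 199.5])), (np.int32(165), array([254.6, 200.3])), (np.int32(163), array([287. , 204.5])), (np.int32(406), array([ 88.7, 227.2])), (np.int32(166), array([335.7, 205.5])), (np.int32(1721), array([573.1, 261.5])), (np.int32(207), array([632.3, 261.7]))]
tip [0.643 0.231 0.173] [array([-0.2,  0.3]), array([ 0.3, -0.1])]
handletop [0.568 0.173 0.107] [array([-0.2,  0.3]), array([ 0.4, -0.1])]
setter [0.614 0.019 0.047] [array([-0.3,  0.3]), array([ 0.4, -0.1])]
nestfar [ 0.449 -0.297  0.083] [array([-1. ,  0.9]), array([ 1.7, -0.5])]
jar [0.446 0.307 0.044] [array([-0.7,  1. ]), array([ 1.1, -0.2])]
rodbend- [0.632 0.069 0.123] [array([-0.1,  0.1]), array([ 0.1, -0. ])]
```

View pics/c1.png

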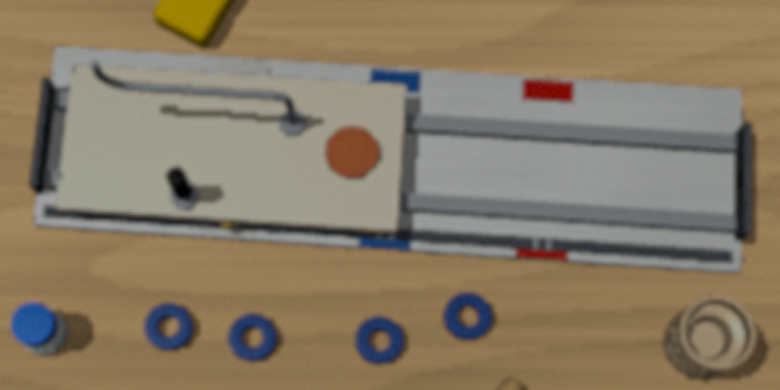

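View pics/c2.png

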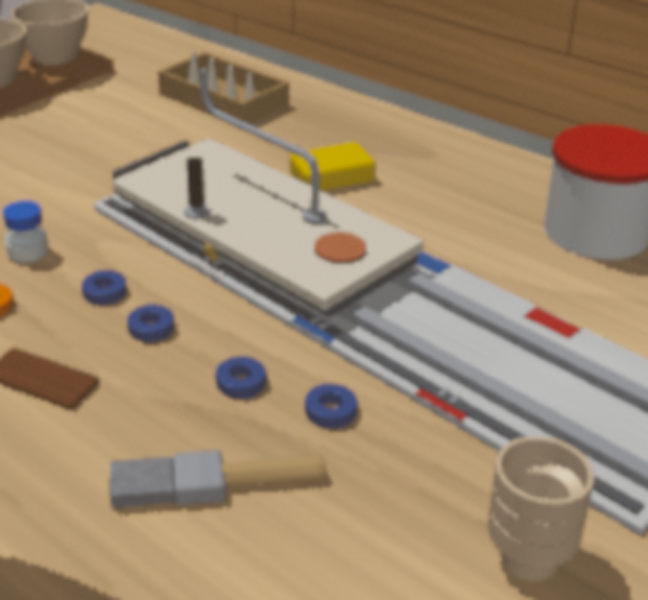

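Crop of the top view: rod tip (97,66), setter (353,152), handle (178,178). Crop of the side view: tip (203,70), rear corner of the rod (313,157), setter (340,248). No ring touches a neighbour.

Run:
```python
from h import *
import workcell
print([ (k,getattr(workcell,k)) for k in dir(workcell) if k[0]!='_'])
d=np.load('d.npz',allow_pickle=True);S=d['S'].item();T=d['T'].item()
t=lambda u,v:(u/2.6+190,v/2.6+75)
s=lambda u,v:(u/2.4+230,v/2.4+90)
for n,a,b in(('tip',t(97,66),s(203,70)),('handletop',t(175,172),s(195,160)),('handlefoot',t(185,200),s(197,212)),('setter',t(353,152),s(340,248)),('nestrim',t(720,333),s(545,472)),('corner-',t(289,98),s(313,157)),('postfoot',t(293,125),s(315,216)),
 ('R1',(254.6,200.3),(272.7,208.4)),('R2',(287,204.5),(292.2,223.2)),('R3',(335.7,205.5),(329.8,245.8)),('R4',(369.7,196.3),(367.4,257.6))):
    x,e=tri((T,a),(S,b));print(n,x.round(3),e[1], onz(T,a,.014)[:2].round(3))
for p,z in((t(120,84),.117),(t(280,94),.117),(t(70,66),.048),(t(405,86),.048),(t(58,207),.048),(t(402,233),.048),(t(37,226),.01),(t(740,270),.01),(t(55,48),.01),(t(742,90),.01)): print(onz(T,p,z).round(3))
```

```text
[('IKError', <class 'workcell.IKError'>), ('camera', <function make.<locals>.drawn_camera at 0x7fe6caf24360>), ('close_job', <function connect.<locals>.done at 0x7fe6cae979c0>), ('get_state', <function make.<locals>.<lambda> at 0x7fe6caf24860>), ('grip_depth', 0.0187)]
tip [0.649 0.238 0.161] [ 0.6 -0.2] [0.712 0.269]
handletop [0.573 0.175 0.105] [ 0.7 -0.2] [0.603 0.188]
handlefoot [0.566 0.172 0.048] [-0.2  0. ] [0.575 0.177]
setter [0.612 0.017 0.048] [ 0.7 -0.2] [0.625 0.016]
nestrim [ 0.435 -0.305  0.087] [ 0.9 -0.2] [ 0.45  -0.329]
corner- [0.638 0.075 0.118] [ 0.7 -0.2] [0.68  0.079]
postfoot [0.639 0.073 0.05 ] [ 0.2 -0. ] [0.652 0.075]
R1 [0.452 0.191 0.008] [ 0.7 -0.1] [0.452 0.189]
R2 [0.442 0.111 0.008] [ 0.7 -0.2] [0.442 0.109]
R3 [ 0.441 -0.009  0.008] [ 0.7 -0.2] [ 0.441 -0.01 ]
R4 [ 0.465 -0.092  0.008] [ 0.7 -0.2] [ 0.465 -0.093]
[0.652 0.225 0.117]
[0.643 0.082 0.117]
[0.697 0.287 0.048]
[ 0.68  -0.033  0.048]
[0.557 0.291 0.048]
[ 0.535 -0.03   0.048]
[0.549 0.32  0.01 ]
[ 0.512 -0.353  0.01 ]
[0.732 0.313 0.01 ]
[ 0.693 -0.365  0.01 ]
```

```bash
cat >> h.py <<'E'
YAW=1.514
def go(p,yaw=YAW):
    "tool-frame shift and rotvec to reach p pointing down with tool x at yaw"
    s=get_state();q=s['tcp_rot'];r=R.from_quat([q[1],q[2],q[3],q[0]])
    t=R.from_matrix(np.array([[np.cos(yaw),np.sin(yaw),0],[np.sin(yaw),-np.cos(yaw),0],[0,0,-1]]).T.T)
    print('shift',r.inv().apply(np.asarray(p)-s['ee_pos']).round(4),'turn',(r.inv()*t).as_rotvec().round(4),'tcp',s['ee_pos'].round(4),'t',round(s['clock'],2),'w',round(s['width'],3))
E
python3 -c "
from h import *
go((.435,-.305,.19))"
```

```text
shift [ 0.3247 -0.2043  0.0244] turn [-5.0000e-04 -4.0000e-04 -1.2122e+00] tcp [ 0.1857 -0.5966  0.2143] t 0.25 w 1.0
```

apply_moves:
  deltas:
    - [0.033,-0.02,0.002,0,0,-0.12]
    - [0.065,-0.041,0.005,0,0,-0.24]
    - [0.098,-0.061,0.007,0,0,-0.36]
    - [0.13,-0.082,0.01,0,0,-0.48]
    - [0.163,-0.102,0.012,0,0,-0.6]
  hand: -1
  grip_force: 15

```text
clock: 0.75
ee_pos: [0.3117, -0.4496, 0.2024]
tcp_rot: [-0.0, 0.899, 0.438, 0.0]
contact_force: [0.1, 0.1, 0.4]
width: 1.0
```

```bash
python3 -c "
from h import *
go((.435,-.305,.19))"
```

```text
shift [0.1898 0.008  0.0124] turn [-1.000e-04 -1.000e-04 -6.076e-01] tcp [ 0.3117 -0.4496  0.2024] t 0.75 w 1.0
```

apply_moves:
  deltas:
    - [0.045,0.002,0.003,0,0,-0.13]
    - [0.09,0.004,0.006,0,0,-0.26]
    - [0.135,0.006,0.009,0,0,-0.39]
    - [0.17,0.007,0.012,0,0,-0.52]
    - [0.19,0.008,0.012,0,0,-0.608]

```text
clock: 1.25
ee_pos: [0.4364, -0.3045, 0.1902]
tcp_rot: [-0.0, 0.726, 0.688, 0.0]
contact_force: [0.3, -0.3, -0.4]
width: 0.998
```

Run:
```python
from h import *
W=shot('wrist','w1.png'); np.save('w1.npy',W)
go((.435,-.305,.19))
print(proj(W,[(.435,-.305,.09),(.435,-.305,.069),get_state()['ee_pos']]).round(1),W['eye'])
```

```text
shift [-0.0016 -0.0025  0.0004] turn [ 0.0006 -0.0013  0.0069] tcp [ 0.4376 -0.3035  0.1904] t 1.3 w 1.0
[[321.5 201.6]
 [321.6 196. ]
 [324.6 242.5]] [ 0.44072095 -0.22433774  0.36077651]
```

View pics/w1.png

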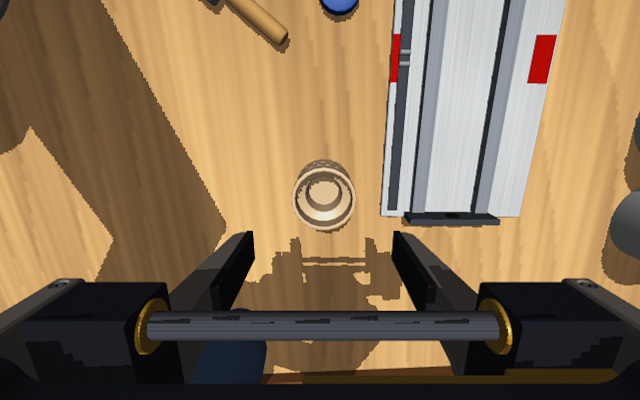

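The wrist view shows the nest's rim as a circle from about (292,168) to (355,230), centred near (324,199). That is 2 px from the prediction.

Run:
```python
from h import *
W=np.load('w1.npy',allow_pickle=True).item()
print(onz(W,(323.6,199),.09).round(4),onz(W,(323.6,199),.087).round(4))
d=np.load('d.npz',allow_pickle=True)
x,e=tri((W,(323.6,199)),(d['T'].item(),(720/2.6+190,333/2.6+75)),(d['S'].item(),(545/2.4+230,472/2.4+90)));print(x,e)
go((.437,-.302,.073))
```

```text
[ 0.4373 -0.3024  0.09  ] [ 0.4372 -0.3033  0.087 ]
[ 0.43644181 -0.30453996  0.08555264] [array([-0.7,  0.8]), array([-0.9,  0.1]), array([ 0.9, -0.1])]
shift [ 0.0014 -0.0008  0.1174] turn [ 0.0006 -0.0013  0.0069] tcp [ 0.4376 -0.3035  0.1904] t 1.3 w 1.0
```

apply_moves:
  deltas:
    - [0.0014,0,0.04,0,0,0.006]
    - [0.0014,0,0.08,0,0,0.006]
    - [0.0014,0,0.105,0,0,0.006]
    - [0.0014,0,0.116,0,0,0.006]
    - [0.0014,0,0.117,0,0,0.006]

```text
clock: 1.8
ee_pos: [0.4345, -0.3053, 0.0726]
tcp_rot: [-0.001, 0.731, 0.683, -0.0]
contact_force: [0.5, 0.2, -0.3]
width: 0.999
```

apply_moves:
  deltas:
    - [0,0,0,0,0,0]
    - [0,0,0,0,0,0]
    - [0,0,0,0,0,0]
    - [0,0,0,0,0,0]
    - [0,0,0,0,0,0]
  hand: 1
  grip_force: 20

```text
clock: 2.3
ee_pos: [0.436, -0.306, 0.0746]
tcp_rot: [0.001, 0.73, 0.683, 0.0]
contact_force: [-1.0, 0.7, 6.9]
width: 0.707
```

apply_moves:
  deltas:
    - [0,0,0,0,0,0]
    - [0,0,-0.005,0,0,0]
    - [0,0,-0.015,0,0,0]
    - [0,0,-0.035,0,0,0]
    - [0,0,-0.06,0,0,0]

```text
clock: 2.8
ee_pos: [0.4346, -0.3049, 0.1341]
tcp_rot: [-0.001, 0.73, 0.683, -0.0]
contact_force: [0.5, 0.6, -0.6]
width: 0.712
```

Run:
```python
from h import *
W=shot('wrist','w2.png'); S=shot('side')
f=np.hstack([W['frame'][100:400,100:540],cv2.resize(S['frame'][200:360,400:560],(300,300))]);cv2.imwrite('pics/w2.png',f)
go((.613,.017,.17))
```

```text
shift [ 0.3346  0.1541 -0.0332] turn [ 0.0044  0.0027 -0.0102] tcp [ 0.437  -0.3066  0.137 ] t 2.9 w 0.71
```

View pics/w2.png

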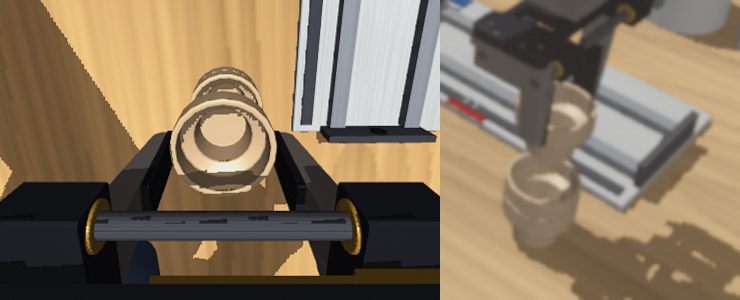

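The picture shows one bowl held between the pads (opening 65 mm), with the two others still nested on the table.

apply_moves:
  deltas:
    - [0.015,0.01,-0.015,0,0,0]
    - [0.04,0.025,-0.03,0,0,0]
    - [0.07,0.043,-0.04,0,0,0]
    - [0.1,0.062,-0.05,0,0,0]
    - [0.13,0.08,-0.055,0,0,0]

```text
clock: 3.4
ee_pos: [0.5246, -0.18, 0.1892]
tcp_rot: [0.0, 0.73, 0.683, 0.0]
contact_force: [1.3, -0.2, -0.9]
width: 0.71
```

apply_moves:
  deltas:
    - [0.03,0.018,0,0,0,0]
    - [0.06,0.037,0,0,0,0]
    - [0.09,0.055,0,0,0,0]
    - [0.11,0.068,0,0,0,0]
    - [0.12,0.074,0,0,0,0]

```text
clock: 3.9
ee_pos: [0.6063, -0.0646, 0.188]
tcp_rot: [-0.0, 0.73, 0.684, -0.0]
contact_force: [0.1, -0.9, -1.0]
width: 0.707
```

apply_moves:
  deltas:
    - [0,0,0,0,0,0]
    - [0,0,0,0,0,0]

```text
clock: 4.1
ee_pos: [0.6049, -0.0669, 0.1882]
tcp_rot: [-0.0, 0.73, 0.683, -0.001]
contact_force: [-1.1, -0.2, -1.6]
width: 0.709
```

Run:
```python
from h import *
W=shot('wrist','w3.png'); np.save('w3.npy',W)
go((.613,.017,.17))
print(proj(W,[(.613,.017,.053),(.649,.238,.164),(.639,.075,.117),(.638,.073,.048)]).round(1))
```

```text
shift [0.0846 0.0025 0.0183] turn [-0.0009  0.0003 -0.0107] tcp [ 0.6048 -0.0672  0.1883] t 4.15 w 0.708
[[ 325.3  113.9]
 [ 377.  -426. ]
 [ 355.1   30.9]
 [ 346.6   53.7]]
```

View pics/w3.png

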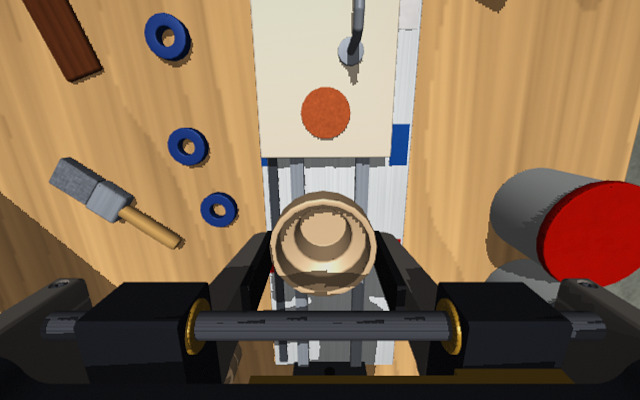

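The wrist view shows the setter at (326,112), 1 px from the prediction. The held bowl's rim is centred at (324,243), and three rings are at (167,37), (188,146) and (219,210).

Run:
```python
from h import *
W=np.load('w3.npy',allow_pickle=True).item()
h=cv2.cvtColor(W['frame'],cv2.COLOR_BGR2HSV)
m=cv2.inRange(h,(3,120,90),(14,255,255));m[:60]=0;m[150:]=0
M=cv2.moments(m);s=(M['m10']/M['m00'],M['m01']/M['m00']);print('setter',s,onz(W,s,.053).round(4))
for a,u in blobs(W,(105,90,40),(130,255,255),300): print(a,u,onz(W,u,.014).round(4))
print('bowl',onz(W,(324,243),.1883+.0165),'tcp',get_state()['ee_pos'])
print('postfoot',onz(W,(349,52),.05))
go((.613,.017,.10)); go((.613,.017,.085))
```

```text
setter (322.70435217608804, 112.02701350675338) [0.6104 0.019  0.053 ]
1187 [165.3  35.4] [0.4442 0.1109 0.014 ]
689 [399.3 144.3] [ 0.7005 -0.0236  0.014 ]
917 [186.6 145.8] [ 0.443  -0.0081  0.014 ]
796 [218.1 209.3] [ 0.467 -0.091  0.014]
bowl [ 0.6061296  -0.05856108  0.2048    ] tcp [ 0.60482279 -0.06720599  0.18832143]
postfoot [0.64029639 0.0740117  0.05      ]
shift [0.0846 0.0026 0.0883] turn [-0.0009  0.0003 -0.0107] tcp [ 0.6048 -0.0672  0.1883] t 4.15 w 0.708
shift [0.0846 0.0026 0.1033] turn [-0.0009  0.0003 -0.0107] tcp [ 0.6048 -0.0672  0.1883] t 4.15 w 0.708
```

apply_moves:
  deltas:
    - [0.02,0.001,0.0,0,0,-0.005]
    - [0.045,0.001,0.005,0,0,-0.01]
    - [0.065,0.0015,0.02,0,0,-0.01]
    - [0.077,0.0015,0.04,0,0,-0.01]
    - [0.0806,0.0015,0.06,0,0,-0.01]

```text
clock: 4.65
ee_pos: [0.6123, 0.0139, 0.1283]
tcp_rot: [0.0, 0.727, 0.687, 0.0]
contact_force: [-0.8, -0.1, -1.1]
width: 0.708
```

apply_moves:
  deltas:
    - [0,0,0.015,0,0,0]
    - [0,0,0.027,0,0,0]
    - [0,0,0.035,0,0,0]
    - [0,0,0.039,0,0,0]
    - [0,0,0.041,0,0,0]

```text
clock: 5.15
ee_pos: [0.6127, 0.0136, 0.0875]
tcp_rot: [0.0, 0.727, 0.686, 0.0]
contact_force: [0.0, -0.2, -0.6]
width: 0.707
```

apply_moves:
  deltas:
    - [0,0,0,0,0,0]
    - [0,0,0.0005,0,0,0]
    - [0,0,0.0005,0,0,0]

```text
clock: 5.45
ee_pos: [0.6129, 0.014, 0.0875]
tcp_rot: [0.0, 0.727, 0.687, 0.0]
contact_force: [-0.9, 0.2, -1.0]
width: 0.713
```

Run:
```python
from h import *
W=shot('wrist'); S=shot('side');T=shot('top')
f=np.hstack([W['frame'][100:400,100:540],cv2.resize(S['frame'][120:240,300:420],(300,300))]);cv2.imwrite('pics/w4.png',f)
go((.612,.013,.0845));print(get_state()['contact_force'])
```

```text
shift [-0.0011 -0.0007  0.0029] turn [ 0.0004 -0.     -0.0001] tcp [0.6127 0.0141 0.0874] t 5.6 w 0.709
[ 0.53217011 -0.01164344 -0.9601947 ]
```

View pics/w4.png

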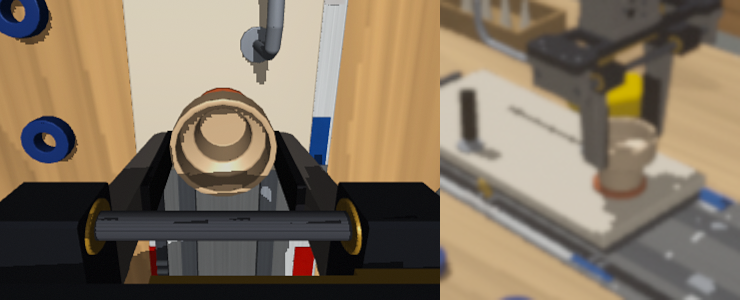

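The bowl is just above the setter, and in both views it looks centred to within a few mm. I'll lower the last 2-3 mm and release.

apply_moves:
  deltas:
    - [0.001,0,0.001,0,0,0]
    - [0.002,0,0.002,0,0,0]
    - [0.002,0,0.0028,0,0,0]
    - [0.002,0,0.0028,0,0,0]

```text
clock: 6.0
ee_pos: [0.6129, 0.0161, 0.0856]
tcp_rot: [0.0, 0.727, 0.687, 0.0]
contact_force: [-5.0, 0.1, 11.9]
width: 0.711
```

apply_moves:
  deltas:
    - [0,0,0,0,0,0]
    - [0,0,0,0,0,0]
    - [0,0,0,0,0,0]
    - [0,0,0,0,0,0]
  hand: -0.7

```text
clock: 6.4
ee_pos: [0.6126, 0.016, 0.0841]
tcp_rot: [-0.0, 0.727, 0.687, -0.0]
contact_force: [0.2, -0.1, -0.3]
width: 0.849
```

apply_moves:
  deltas:
    - [0,0,-0.01,0,0,0]
    - [0,0,-0.035,0,0,0]
    - [0,0,-0.07,0,0,0]
    - [0,0,-0.1,0,0,0]
    - [0,0,-0.115,0,0,0]
  hand: -0.85

```text
clock: 6.9
ee_pos: [0.614, 0.016, 0.2027]
tcp_rot: [0.001, 0.727, 0.687, 0.001]
contact_force: [0.0, -0.1, 1.0]
width: 0.924
```

Run:
```python
from h import *
go((.467,-.091,.15))
```

```text
shift [-0.1153 -0.1409  0.0521] turn [ 0.004  -0.0004 -0.0002] tcp [0.614  0.016  0.2027] t 6.9 w 0.924
```

apply_moves:
  deltas:
    - [-0.02,-0.03,0,0,0,0]
    - [-0.045,-0.06,0,0,0,0]
    - [-0.075,-0.095,0.02,0,0,0]
    - [-0.1,-0.125,0.055,0,0,0]
    - [-0.115,-0.141,0.09,0,0,0]
  hand: -0.35

```text
clock: 7.4
ee_pos: [0.4635, -0.0918, 0.1091]
tcp_rot: [0.001, 0.727, 0.687, 0.0]
contact_force: [1.3, -0.5, -0.6]
width: 0.675
```

apply_moves:
  deltas:
    - [0,0,0,0,0,0]
    - [0,0,0,0,0,0]

```text
clock: 7.6
ee_pos: [0.4656, -0.0908, 0.1095]
tcp_rot: [-0.0, 0.727, 0.686, -0.0]
contact_force: [1.0, 0.2, -0.4]
width: 0.676
```

```bash
cat >> h.py <<'E'
def rings(c,amin=300):
    "ring hole centres on table, from blue blobs (hull centre of top face)"
    h=cv2.cvtColor(c['frame'],cv2.COLOR_BGR2HSV); m=cv2.inRange(h,(105,90,30),(130,255,255))
    for k in cv2.findContours(m,cv2.RETR_EXTERNAL,cv2.CHAIN_APPROX_NONE)[0]:
        if cv2.contourArea(k)<amin: continue
        u=cv2.minEnclosingCircle(k)[0]
        if len(k)<5: continue
        e=cv2.fitEllipse(cv2.convexHull(k)); print(np.round(e[0],1),np.round(e[1],1),onz(c,e[0],.009).round(4))
E
python3 - <<'E'
from h import *
W=shot('wrist','w5.png');rings(W)
go((.467,-.091,.003))
E
```

```text
[322.9 202.7] [44.3 45.2] [ 0.4654 -0.0927  0.009 ]
[569. 137.] [23.  41.6] [ 0.7015 -0.0416  0.009 ]
[291.6 117.5] [48.4 51.2] [ 0.4414 -0.0086  0.009 ]
[393.5 113.2] [10.7 97. ] [ 0.5356 -0.0103  0.009 ]
shift [-0.0003 -0.0002  0.1073] turn [ 0.0017 -0.     -0.0007] tcp [ 0.467  -0.0907  0.1103] t 7.65 w 0.674
```

View pics/w5.png

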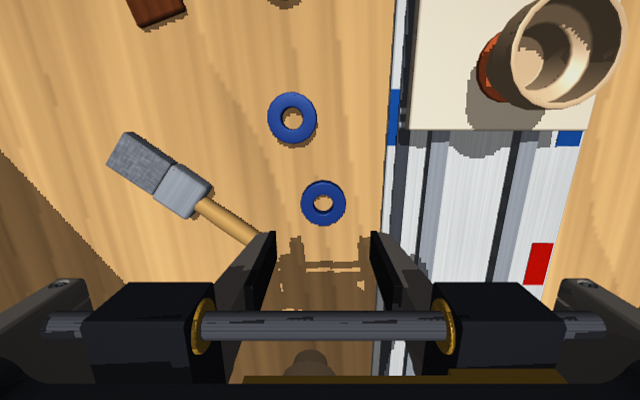

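The wrist view shows ring R4 at (323,203) and R3 at (292,118), both clear, and the bowl upright on the setter. I'll grasp R4.

apply_moves:
  deltas:
    - [-0.001,0,0.03,0,0,0]
    - [-0.001,0,0.065,0,0,0]
    - [-0.001,0,0.09,0,0,0]
    - [-0.001,0,0.103,0,0,0]
    - [-0.001,0,0.106,0,0,0]

```text
clock: 8.15
ee_pos: [0.4664, -0.0913, 0.0031]
tcp_rot: [-0.0, 0.727, 0.687, 0.0]
contact_force: [0.1, -0.5, 0.2]
width: 0.677
```

apply_moves:
  deltas:
    - [0,0,0,0,0,0]
    - [0,0,0,0,0,0]
    - [0,0,0,0,0,0]
    - [0,0,0,0,0,0]
    - [0,0,0,0,0,0]
  hand: 1
  grip_force: 20

```text
clock: 8.65
ee_pos: [0.4665, -0.092, 0.0043]
tcp_rot: [0.001, 0.727, 0.687, 0.001]
contact_force: [1.3, 0.4, 1.8]
width: 0.495
```

apply_moves:
  deltas:
    - [0,0,-0.01,0,0,0]
    - [0,0,-0.04,0,0,0]
    - [0,0,-0.08,0,0,0]
    - [0,0,-0.125,0,0,0]
    - [0,0,-0.17,0,0,0]

```text
clock: 9.15
ee_pos: [0.4644, -0.0917, 0.1755]
tcp_rot: [-0.0, 0.727, 0.687, -0.0]
contact_force: [0.8, 0.2, -0.5]
width: 0.488
```

Run:
```python
from h import *
W=shot('wrist','w6.png');rings(W)
go((.635,.16,.23))
```

```text
[322.8 247.9] [69.6 70.9] [ 0.4593 -0.176   0.009 ]
[298.9 116.7] [38.8 40.9] [ 0.4415 -0.0087  0.009 ]
[380.6 115.5] [ 8.5 71.7] [ 0.5354 -0.0127  0.009 ]
[291.8  -2.1] [43.2 43.8] [0.4438 0.1089 0.009 ]
shift [ 0.2615  0.1525 -0.0468] turn [ 0.0086  0.0012 -0.0003] tcp [ 0.4682 -0.0924  0.1822] t 9.2 w 0.484
```

apply_moves:
  deltas:
    - [0.015,0.008,-0.02,0,0,0]
    - [0.045,0.025,-0.042,0,0,0]
    - [0.08,0.045,-0.046,0,0,0]
    - [0.115,0.065,-0.046,0,0,0]
    - [0.15,0.084,-0.046,0,0,0]

```text
clock: 9.7
ee_pos: [0.5582, 0.0545, 0.2202]
tcp_rot: [0.0, 0.727, 0.687, 0.0]
contact_force: [-0.2, -0.0, 0.0]
width: 0.481
```

apply_moves:
  deltas:
    - [0.035,0.02,0,0,0,0]
    - [0.07,0.039,0,0,0,0]
    - [0.1,0.056,0,0,0,0]
    - [0.122,0.069,0,0,0,0]
    - [0.132,0.074,0,0,0,0]

```text
clock: 10.2
ee_pos: [0.6396, 0.1825, 0.2192]
tcp_rot: [-0.0, 0.727, 0.687, -0.0]
contact_force: [0.8, 0.3, -0.9]
width: 0.487
```

apply_moves:
  deltas:
    - [0,0,0,0,0,0]
    - [0,0,0,0,0,0]
    - [0,0,0,0,0,0]

```text
clock: 10.5
ee_pos: [0.6384, 0.1795, 0.2194]
tcp_rot: [-0.0, 0.727, 0.686, -0.0]
contact_force: [-0.5, -0.9, -1.4]
width: 0.483
```

Run:
```python
from h import *
W=shot('wrist','w7.png');np.save('w7.npy',W);rings(W)
go((.649,.238,.195))
print(proj(W,[(.649,.238,.164),(.644,.15,.117)]).round(1))
```

```text
[192.9 231.5] [30.3 32.3] [0.4435 0.1111 0.009 ]
[322.8 247.9] [69.8 70.9] [0.6322 0.0737 0.009 ]
[188.7 177.9] [32.2 34.9] [0.4529 0.1909 0.009 ]
[146.9  83.5] [35.8 45.5] [0.4238 0.314  0.009 ]
shift [0.059  0.007  0.0245] turn [-0.0002  0.0003 -0.0013] tcp [0.6386 0.1795 0.2195] t 10.55 w 0.489
[[331.9 145.8]
 [329.8 227. ]]
```

View pics/w7.png

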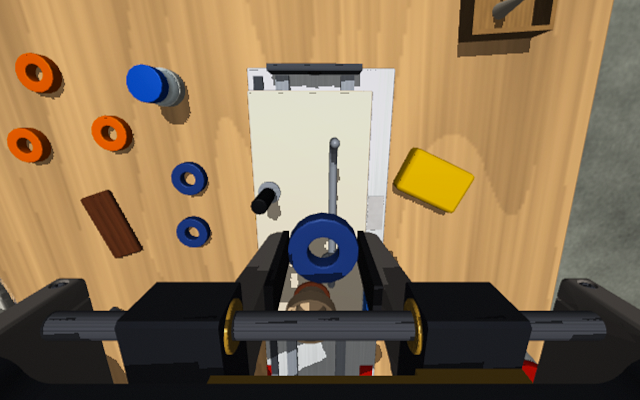

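The wrist view shows the ring gripped squarely at (323,248), the rod tip at (335,143) with the rod running down to (332,215), and the handle at (265,197).

Run:
```python
from h import *
W=np.load('w7.npy',allow_pickle=True).item()
f=W['frame'][120:230,310:360]; g=f.mean(2)
for r in (138,141,144,147,150,160,180,200): print(r,W['frame'][r,324:346].mean(1).astype(int))
t=onz(W,(335,143),.164); b=onz(W,(322.8,247.9),.2195+.009); print('tip',t,'ring',b,get_state()['ee_pos'])
```

```text
138 [218 218 218 218 219 222 205 143  75  68  83  81  84 165 216 221 218 218
 218 218 218 217]
141 [218 218 218 219 224 174  83 100 134 149 164 161 146 133 110 119 204 220
 218 218 218 218]
144 [218 218 218 219 226 136  71 102 125 136 141 138 133 124 106  96 202 221
 218 218 218 217]
147 [217 218 218 219 228 128  37  35  53  71  80  78  67  62 159 215 220 219
 218 218 218 218]
150 [217 218 218 219 226 128  62  54  48  50  52  50  39 132 210 220 218 218
 218 218 218 218]
160 [218 217 219 221 192 120 112  79  61  66  67  61  42 201 222 218 217 217
 217 217 217 217]
180 [216 216 217 222 159 110 121 134 141 145 138 117  87  98 159 167 208 218
 216 217 216 216]
200 [216 216 217 222 143 105 125 136 143 144 133 104 121 158 209 218 216 215
 216 216 215 215]
tip [0.65158756 0.24007572 0.164     ] ring [0.6384545  0.18098309 0.2285    ] [0.63857621 0.17954166 0.21951164]
```

```bash
python3 -c "
from h import *
go((.651,.239,.18))"
```

```text
shift [0.0601 0.009  0.0395] turn [-0.0002  0.0003 -0.0013] tcp [0.6386 0.1795 0.2195] t 10.55 w 0.489
```

apply_moves:
  deltas:
    - [0.02,0.003,0,0,0,0]
    - [0.045,0.007,0.005,0,0,0]
    - [0.057,0.009,0.02,0,0,0]
    - [0.06,0.009,0.035,0,0,0]
    - [0.06,0.009,0.0395,0,0,0]

```text
clock: 11.05
ee_pos: [0.6498, 0.2399, 0.1765]
tcp_rot: [-0.001, 0.727, 0.687, -0.002]
contact_force: [-0.4, -0.3, -0.8]
width: 0.487
```

apply_moves:
  deltas:
    - [0,0,0,0,0,0]
    - [0,0,0.002,0,0,0]
    - [0,0,0.006,0,0,0]
    - [0,0,0.01,0,0,0]
    - [0,0,0.014,0,0,0]

```text
clock: 11.55
ee_pos: [0.6516, 0.2399, 0.1658]
tcp_rot: [0.0, 0.727, 0.687, 0.0]
contact_force: [-0.8, 0.7, -0.1]
width: 0.486
```

```bash
python3 -c "
from h import *
W=shot('wrist','w8.png');rings(W)
S=shot('side')
f=np.hstack([W['frame'][150:350,220:440],cv2.resize(S['frame'][60:160,260:370],None,fx=4,fy=4)[:200*2,:]] if 0 else [cv2.resize(W['frame'][170:350,240:420],(400,400)),cv2.resize(S['frame'][80:180,270:370],(400,400))]);cv2.imwrite('pics/w8.png',f)
go((.651,.239,.18));print(get_state()['contact_force'])"
```

```text
[366.5 361. ] [15.  71.2] [ 0.7006 -0.0254  0.009 ]
[168.  234.1] [35.1 38.7] [0.453  0.1909 0.009 ]
[322.8 247.8] [69.6 70.7] [0.6471 0.1606 0.009 ]
[116.  142.4] [40.2 50.9] [0.4179 0.3069 0.009 ]
shift [-0.0009 -0.0001 -0.0149] turn [-0.0008  0.0004 -0.0004] tcp [0.6512 0.2399 0.1651] t 11.65 w 0.483
[-0.01688153  0.72318668 -1.02129261]
```

View pics/w8.png

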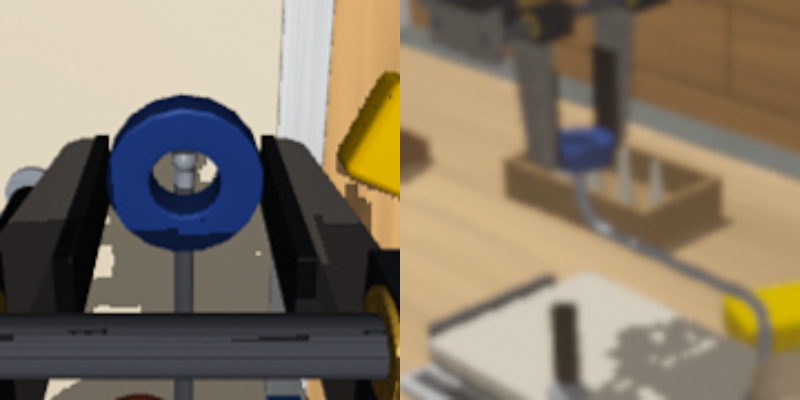

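The tip is already inside the ring's hole, centred at crop (185,165). I'll lower the ring and release it.

apply_moves:
  deltas:
    - [0,0,0.005,0,0,0]
    - [0,0,0.01,0,0,0]
    - [0,0,0.015,0,0,0]
    - [0,0,0.019,0,0,0]
    - [0,0,0.02,0,0,0]

```text
clock: 12.15
ee_pos: [0.6512, 0.2401, 0.145]
tcp_rot: [-0.0, 0.727, 0.687, -0.0]
contact_force: [-0.5, 0.7, -0.3]
width: 0.488
```

apply_moves:
  deltas:
    - [0,0,0,0,0,0]
    - [0,0,0,0,0,0]
    - [0,0,0,0,0,0]
    - [0,0,0,0,0,0]
    - [0,0,0,0,0,0]
  hand: -0.2

```text
clock: 12.65
ee_pos: [0.6516, 0.2402, 0.146]
tcp_rot: [0.0, 0.727, 0.687, 0.0]
contact_force: [-0.5, 0.9, -0.1]
width: 0.599
```

apply_moves:
  deltas:
    - [0,0,-0.02,0,0,0]
    - [0,0,-0.045,0,0,0]
    - [0,0,-0.07,0,0,0]
    - [0,0,-0.08,0,0,0]
    - [0,0,-0.08,0,0,0]

```text
clock: 13.15
ee_pos: [0.6524, 0.2405, 0.2274]
tcp_rot: [0.001, 0.727, 0.687, 0.001]
contact_force: [0.8, 0.3, -0.4]
width: 0.601
```

```bash
python3 -c "
from h import *
W=shot('wrist');S=shot('side');rings(W)
f=np.hstack([cv2.resize(W['frame'][130:310,250:430],(400,400)),cv2.resize(S['frame'][80:180,280:380],(400,400))]);cv2.imwrite('pics/w9.png',f)
go((.651,.239,.18));print(get_state()['contact_force'])"
```

```text
[193.1 266.6] [28.4 30.5] [0.4436 0.1113 0.009 ]
[321.6 228.3] [25.9 45.5] [0.6467 0.1633 0.009 ]
[189.2 218.1] [30.  32.3] [0.4529 0.1908 0.009 ]
[150.7 138.9] [33.2 40. ] [0.4229 0.3069 0.009 ]
shift [-0.001   0.      0.0448] turn [-0.0009  0.0004 -0.0002] tcp [0.6511 0.24   0.2248] t 13.25 w 0.6
[-0.78793701  1.39960014 -0.77451526]
```

View pics/w9.png

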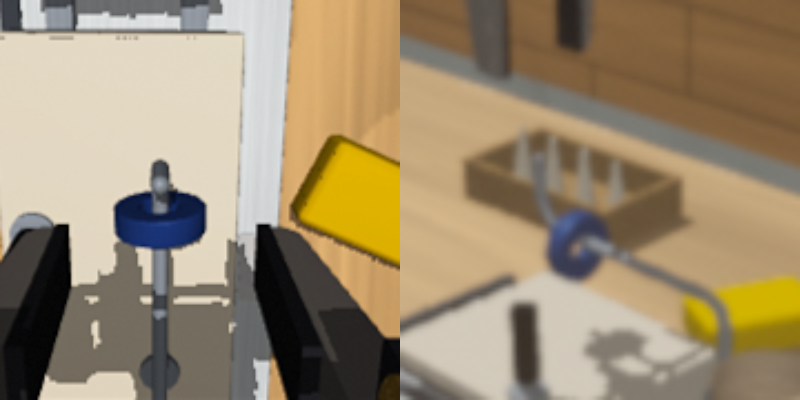

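The side crop shows the ring hanging at the foot of the bend at about (577,243), nearly upright. Next I'll straddle the rod with a 24 mm finger gap and push the ring along.

apply_moves:
  deltas:
    - [0.005,0,0.01,0,0,0]
    - [0.01,0,0.02,0,0,0]
    - [0.01,0,0.03,0,0,0]
    - [0.01,0,0.04,0,0,0]
    - [0.01,0,0.04,0,0,0]
  hand: 0.48

```text
clock: 13.75
ee_pos: [0.6509, 0.2497, 0.1831]
tcp_rot: [-0.001, 0.727, 0.687, -0.002]
contact_force: [1.2, 0.3, -0.3]
width: 0.259
```

apply_moves:
  deltas:
    - [0,0,0.02,0,0,0]
    - [0,0,0.04,0,0,0]
    - [0,0,0.06,0,0,0]
    - [0,0,0.078,0,0,0]
    - [0,0,0.085,0,0,0]

```text
clock: 14.25
ee_pos: [0.6512, 0.2497, 0.099]
tcp_rot: [-0.0, 0.727, 0.687, -0.001]
contact_force: [0.3, 0.1, 0.1]
width: 0.255
```

apply_moves:
  deltas:
    - [-0.008,0,0,0,0,0]
    - [-0.016,0,0,0,0,0]
    - [-0.024,0,0,0,0,0]
    - [-0.032,0,0,0,0,0]
    - [-0.04,0,0,0,0,0]

```text
clock: 14.75
ee_pos: [0.6502, 0.2095, 0.1016]
tcp_rot: [0.0, 0.727, 0.687, 0.001]
contact_force: [0.8, 1.0, 0.3]
width: 0.259
```

```bash
python3 -c "
from h import *
W=shot('wrist');rings(W)
go((.651,.239,.18));print(get_state()['contact_force'])"
```

```text
[138.7 298.7] [39.4 45.6] [0.4432 0.1123 0.009 ]
[322.3 277.8] [57.5 59.7] [0.6449 0.1263 0.009 ]
[129.  231.2] [44. 50.] [0.4529 0.1913 0.009 ]
[ 46.9 108.6] [53.5 75.2] [0.4098 0.3119 0.009 ]
shift [ 0.0307 -0.0007 -0.0786] turn [ 0.0006  0.0003 -0.0009] tcp [0.65   0.2083 0.1014] t 14.8 w 0.26
[-0.69632863 -1.53361348  0.29892687]
```

apply_moves:
  deltas:
    - [-0.009,0,0,0,0,0]
    - [-0.018,0,0,0,0,0]
    - [-0.027,0,0,0,0,0]
    - [-0.036,0,0,0,0,0]
    - [-0.045,0,0,0,0,0]

```text
clock: 15.3
ee_pos: [0.6471, 0.1645, 0.1007]
tcp_rot: [-0.0, 0.727, 0.687, -0.0]
contact_force: [-0.5, 0.1, 0.5]
width: 0.257
```

apply_moves:
  deltas:
    - [-0.009,0,0,0,0,0]
    - [-0.018,0,0,0,0,0]
    - [-0.027,0,0,0,0,0]
    - [-0.035,0,0,0,0,0]
    - [-0.041,0,0,0,0,0]

```text
clock: 15.8
ee_pos: [0.6448, 0.1235, 0.1008]
tcp_rot: [-0.0, 0.727, 0.687, -0.0]
contact_force: [0.0, -0.4, 0.0]
width: 0.258
```

apply_moves:
  deltas:
    - [0.001,0,0,0,0,0]
    - [0.005,0,0,0,0,0]
    - [0.015,0,-0.01,0,0,0]
    - [0.03,0,-0.04,0,0,0]
    - [0.05,0,-0.08,0,0,0]

```text
clock: 16.3
ee_pos: [0.6465, 0.1751, 0.1805]
tcp_rot: [-0.001, 0.727, 0.687, -0.002]
contact_force: [0.7, 0.6, 1.0]
width: 0.259
```

Run:
```python
from h import *
W=shot('wrist');S=shot('side');T=shot('top')
f=np.hstack([cv2.resize(W['frame'][110:310,240:440],(400,400)),cv2.resize(S['frame'][100:200,290:390],(400,400))]);cv2.imwrite('pics/w10.png',f)
np.savez('e.npz',S=S,T=T,W=W)
go((.453,.191,.09))
bs={n:[(a,u.tolist()) for a,u in blobs(c,(105,90,30),(130,255,255))] for n,c in(('S',S),('T',T))};print(bs)
# predicted pixel of ring hanging at hanger y
hx=np.array([np.cos(YAW),np.sin(YAW)])
for y in(-.06,-.05,-.04,.04):
    p=np.r_[np.array([.651,.240])+hx*(y-.0875),.111];print(y,proj(S,p),proj(T,p),proj(W,p))
```

```text
shift [ 0.0029 -0.1978  0.0935] turn [ 0.0061 -0.0024  0.002 ] tcp [0.6498 0.1771 0.1847] t 16.45 w 0.262
{'S': [(np.int32(481), [213.8, 27.4]), (np.int32(251), [221.8, 79.3]), (np.int32(74), [189.1, 77.2]), (np.int32(50), [157.4, 103.2]), (np.int32(137), [238.8, 179.4]), (np.int32(1467), [597.5, 190.9]), (np.int32(33), [409.1, 199.0]), (np.int32(97), [272.7, 208.4]), (np.int32(122), [292.2, 223.2]), (np.int32(42), [360.2, 226.5]), (np.int32(157), [329.9, 245.9])], 'T': [(np.int32(1651), [488.6, 24.2]), (np.int32(81), [4.0, 73.7]), (np.int32(80), [342.7, 104.8]), (np.int32(1054), [625.9, 171.8]), (np.int32(68), [337.3, 167.8]), (np.int32(1306), [99.6, 219.0]), (np.int32(2089), [572.1, 264.4]), (np.int32(579), [630.9, 271.1])]}
-0.06 [[356.65669923 154.73918125]] [[293.19276283 112.37045545]] [[323.91928275 289.73004987]]
-0.05 [[353.67898538 153.39161395]] [[288.90616439 112.10934427]] [[323.92265152 280.85525039]]
-0.04 [[350.73484667 152.05924112]] [[284.62127062 111.84833694]] [[323.92609148 271.79294496]]
0.04 [[328.32523932 141.9177515 ]] [[250.4033667  109.76400895]] [[323.95646909 191.76536963]]
```

View pics/w10.png

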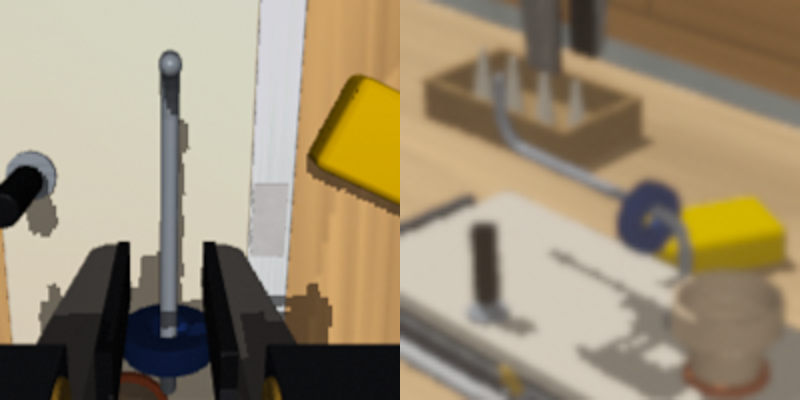

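The ring hangs square on the level part, at about -46 mm by the side view (352,154), and the tip stays free. Next is R1.

apply_moves:
  deltas:
    - [0.001,-0.03,0,0,0,0]
    - [0.002,-0.07,0,0,0,0]
    - [0.003,-0.115,0.01,0,0,0]
    - [0.003,-0.16,0.035,0,0,0]
    - [0.003,-0.198,0.07,0,0,0]
  hand: -0.35

```text
clock: 16.95
ee_pos: [0.4508, 0.1888, 0.113]
tcp_rot: [0.0, 0.727, 0.687, 0.001]
contact_force: [0.7, 0.9, 0.2]
width: 0.664
```

apply_moves:
  deltas:
    - [0,0,0,0,0,0]
    - [0,0,0,0,0,0]
    - [0,0,0,0,0,0]

```text
clock: 17.25
ee_pos: [0.4541, 0.189, 0.1135]
tcp_rot: [0.0, 0.727, 0.687, 0.001]
contact_force: [-0.0, 0.1, -0.1]
width: 0.676
```

Run:
```python
from h import *
W=shot('wrist');rings(W)
go((.453,.19,.0035))
```

```text
[321.8 354.6] [36.8 37.3] [ 0.4417 -0.0079  0.009 ]
[316.9 267.8] [40.7 41.1] [0.4432 0.1114 0.009 ]
[321.5 198.4] [43.8 44.3] [0.4529 0.1906 0.009 ]
[303.9  64.8] [52.2 58.9] [0.4445 0.3157 0.009 ]
shift [ 0.0008 -0.0017  0.1102] turn [ 0.002  -0.0009 -0.0004] tcp [0.4544 0.189  0.1137] t 17.3 w 0.674
```

apply_moves:
  deltas:
    - [0.002,-0.001,0.03,0,0,0]
    - [0.002,-0.001,0.065,0,0,0]
    - [0.002,-0.001,0.092,0,0,0]
    - [0.002,-0.001,0.106,0,0,0]
    - [0.002,-0.001,0.11,0,0,0]

```text
clock: 17.8
ee_pos: [0.4523, 0.1903, 0.0018]
tcp_rot: [-0.0, 0.727, 0.686, -0.0]
contact_force: [-0.3, -0.3, -0.8]
width: 0.676
```

apply_moves:
  deltas:
    - [0,0,0,0,0,0]
    - [0,0,0,0,0,0]
    - [0,0,0,0,0,0]
    - [0,0,0,0,0,0]
    - [0,0,0,0,0,0]
  hand: 1

```text
clock: 18.3
ee_pos: [0.4525, 0.1908, 0.0037]
tcp_rot: [0.0, 0.727, 0.687, 0.001]
contact_force: [0.5, -0.7, 5.6]
width: 0.491
```

apply_moves:
  deltas:
    - [0,0,-0.01,0,0,0]
    - [0,0,-0.045,0,0,0]
    - [0,0,-0.09,0,0,0]
    - [0,0,-0.135,0,0,0]
    - [0,0,-0.18,0,0,0]

```text
clock: 18.8
ee_pos: [0.451, 0.1902, 0.1852]
tcp_rot: [-0.0, 0.727, 0.687, -0.0]
contact_force: [0.5, 1.2, -0.4]
width: 0.494
```

apply_moves:
  deltas:
    - [0,0.02,-0.025,0,0,0]
    - [0,0.05,-0.038,0,0,0]
    - [0,0.085,-0.038,0,0,0]
    - [0,0.12,-0.038,0,0,0]
    - [0,0.15,-0.038,0,0,0]

```text
clock: 19.3
ee_pos: [0.6027, 0.1817, 0.2217]
tcp_rot: [0.0, 0.727, 0.687, 0.0]
contact_force: [-0.3, 0.6, 0.3]
width: 0.495
```

apply_moves:
  deltas:
    - [0,0.015,0,0,0,0]
    - [0,0.025,0,0,0,0]
    - [0,0.03,0,0,0,0]
    - [0,0.03,0,0,0,0]
    - [0,0.03,0,0,0,0]

```text
clock: 19.8
ee_pos: [0.6306, 0.1803, 0.221]
tcp_rot: [-0.0, 0.727, 0.687, -0.0]
contact_force: [0.9, -0.4, -0.4]
width: 0.492
```

Run:
```python
from h import *
W=shot('wrist');rings(W)
go((.651,.24,.18))
```

```text
[198.8 231.2] [30.  32.2] [0.4435 0.1112 0.009 ]
[323.9 248.1] [69.4 74.9] [0.626  0.0733 0.009 ]
[154.8  83.9] [35.5 44.7] [0.4247 0.3138 0.009 ]
shift [0.0607 0.017  0.0411] turn [-0.0003  0.      0.0001] tcp [0.6306 0.1803 0.2211] t 19.85 w 0.497
```

apply_moves:
  deltas:
    - [0.02,0.006,0,0,0,0]
    - [0.045,0.013,0.005,0,0,0]
    - [0.057,0.017,0.02,0,0,0]
    - [0.0605,0.017,0.036,0,0,0]
    - [0.0605,0.017,0.041,0,0,0]

```text
clock: 20.35
ee_pos: [0.6499, 0.2397, 0.1764]
tcp_rot: [-0.001, 0.727, 0.687, -0.002]
contact_force: [0.2, -0.1, -1.7]
width: 0.494
```

apply_moves:
  deltas:
    - [0,0,0,0,0,0]
    - [0,0,0.002,0,0,0]
    - [0,0,0.006,0,0,0]
    - [0,0,0.01,0,0,0]
    - [0,0,0.014,0,0,0]

```text
clock: 20.85
ee_pos: [0.6519, 0.2394, 0.1659]
tcp_rot: [0.0, 0.727, 0.687, 0.0]
contact_force: [-0.2, 0.1, -0.9]
width: 0.496
```

Run:
```python
from h import *
W=shot('wrist','w11.png');rings(W);S=shot('side');print(S['frame'].shape)
def hole(f):
    g=f[205:290,280:370]
    h=cv2.cvtColor(g,cv2.COLOR_BGR2HSV);m=cv2.inRange(h,(105,90,30),(130,255,255))
    k,hi=cv2.findContours(m,cv2.RETR_CCOMP,cv2.CHAIN_APPROX_NONE)
    for c,q in zip(k,hi[0]):
        if cv2.contourArea(c)>100: print('inner' if q[3]>=0 else 'outer',cv2.boundingRect(c),np.array(cv2.boundingRect(c)[:2])+[280,205])
hole(W['frame'])
go((.651,.24,.18));print(get_state()['contact_force'])
f=np.hstack([cv2.resize(W['frame'][170:350,240:420],(400,400)),cv2.resize(cv2.imread('pics/w8.png')[:,:400],(400,400))]);cv2.imwrite('pics/w11.png',f)
```

```text
[366.4 359.9] [15.4 56. ] [ 0.7008 -0.0239  0.009 ]
[321.8 348.3] [39.9 45.7] [0.6368 0.0009 0.009 ]
[322.9 247.3] [70.  71.4] [0.6475 0.1607 0.009 ]
[115.6 141.9] [40.2 50.6] [0.4177 0.307  0.009 ]
(400, 640, 3)
outer (8, 8, 71, 70) [288 213]
inner (27, 31, 33, 22) [307 236]
shift [ 0.0006 -0.0005 -0.0148] turn [-0.0009  0.0004 -0.0003] tcp [0.6514 0.2394 0.1652] t 20.95 w 0.496
[ 1.20556204 -0.69127332  0.0495189 ]
```

View pics/w11.png

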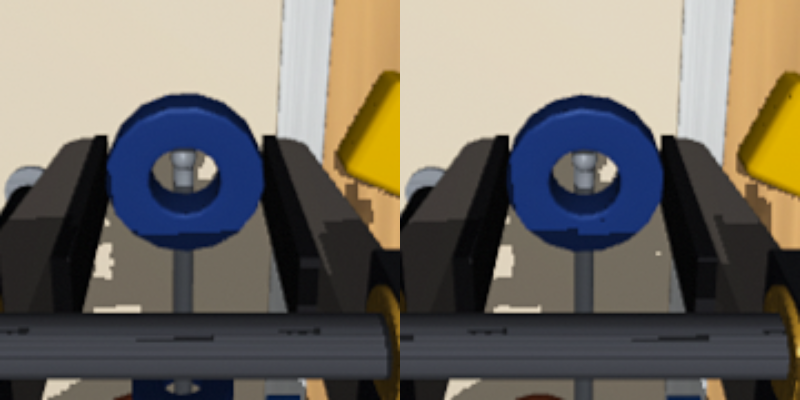

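The picture matches the first threading: the tip is centred in the hole at crop (183,162), and the hung ring is visible below. I'll repeat the release and push, to an end TCP of y = 0.1527.

apply_moves:
  deltas:
    - [0,0,0.005,0,0,0]
    - [0,0,0.01,0,0,0]
    - [0,0,0.015,0,0,0]
    - [0,0,0.019,0,0,0]
    - [0,0,0.02,0,0,0]

```text
clock: 21.45
ee_pos: [0.6514, 0.2395, 0.1451]
tcp_rot: [-0.0, 0.727, 0.687, -0.0]
contact_force: [0.6, 0.2, -0.2]
width: 0.491
```

apply_moves:
  deltas:
    - [0,0,0,0,0,0]
    - [0,0,0,0,0,0]
    - [0,0,0,0,0,0]
    - [0,0,0,0,0,0]
    - [0,0,0,0,0,0]
  hand: -0.2

```text
clock: 21.95
ee_pos: [0.6519, 0.2397, 0.1461]
tcp_rot: [0.0, 0.727, 0.687, 0.0]
contact_force: [-0.1, 0.6, 0.1]
width: 0.602
```

apply_moves:
  deltas:
    - [0,0,-0.02,0,0,0]
    - [0,0,-0.04,0,0,0]
    - [0.005,0,-0.045,0,0,0]
    - [0.01,0,-0.045,0,0,0]
    - [0.01,0,-0.045,0,0,0]

```text
clock: 22.45
ee_pos: [0.6519, 0.2503, 0.19]
tcp_rot: [-0.0, 0.727, 0.687, -0.0]
contact_force: [-0.2, 0.1, -0.5]
width: 0.599
```

apply_moves:
  deltas:
    - [0,0,0,0,0,0]
    - [0,0,0,0,0,0]
    - [0,0,0,0,0,0]
    - [0,0,0,0,0,0]
    - [0,0,0,0,0,0]
  hand: 0.48

```text
clock: 22.95
ee_pos: [0.6523, 0.2495, 0.1908]
tcp_rot: [-0.0, 0.727, 0.687, -0.0]
contact_force: [-0.4, -0.2, 0.4]
width: 0.261
```

Run:
```python
from h import *
W=shot('wrist');S=shot('side');rings(W,100)
for a,u in blobs(S,(105,90,30),(130,255,255)): print(a,u)
go((.6515,.2497,.100));print(get_state()['contact_force'])
```

```text
[359.4 360.3] [ 7.2 38.9] [ 0.6935 -0.0402  0.009 ]
[321.7 339.7] [30.8 39.9] [0.6364 0.003  0.009 ]
[183.6 284.2] [29.9 33.6] [0.4436 0.112  0.009 ]
[322.2 252.4] [32.3 47.9] [0.6458 0.151  0.009 ]
[133.9 149.4] [36.7 44.9] [0.4201 0.3058 0.009 ]
481 [213.8  27.4]
251 [221.7  79.2]
73 [189.1  77.1]
137 [238.8 179.4]
1470 [597.5 190.9]
120 [292.2 223.2]
168 [330.  246.1]
shift [ 0.0001 -0.0009  0.0909] turn [-0.      0.     -0.0003] tcp [0.6524 0.2495 0.1909] t 23.05 w 0.258
[ 0.67127052  0.56183182 -0.03593909]
```

apply_moves:
  deltas:
    - [0,-0.001,0.02,0,0,0]
    - [0,-0.001,0.04,0,0,0]
    - [0,-0.001,0.065,0,0,0]
    - [0,-0.001,0.085,0,0,0]
    - [0,-0.001,0.091,0,0,0]

```text
clock: 23.55
ee_pos: [0.65, 0.2491, 0.0975]
tcp_rot: [-0.001, 0.727, 0.687, -0.002]
contact_force: [0.4, 0.3, -0.1]
width: 0.263
```

apply_moves:
  deltas:
    - [-0.008,0,0,0,0,0]
    - [-0.016,0,0,0,0,0]
    - [-0.024,0,0,0,0,0]
    - [-0.032,0,0,0,0,0]
    - [-0.04,0,0,0,0,0]

```text
clock: 24.05
ee_pos: [0.6494, 0.209, 0.1007]
tcp_rot: [0.0, 0.727, 0.687, 0.001]
contact_force: [-0.1, -0.0, 0.2]
width: 0.259
```

apply_moves:
  deltas:
    - [-0.009,0,0,0,0,0]
    - [-0.018,0,0,0,0,0]
    - [-0.027,0,0,0,0,0]
    - [-0.036,0,0,0,0,0]
    - [-0.043,0,0,0,0,0]

```text
clock: 24.55
ee_pos: [0.6466, 0.1659, 0.0998]
tcp_rot: [-0.0, 0.727, 0.687, -0.0]
contact_force: [0.9, 1.0, -0.6]
width: 0.261
```

apply_moves:
  deltas:
    - [-0.007,0,0,0,0,0]
    - [-0.012,0,0,0,0,0]
    - [-0.014,0,0,0,0,0]
    - [-0.014,0,0,0,0,0]

```text
clock: 24.95
ee_pos: [0.6458, 0.1526, 0.0999]
tcp_rot: [-0.0, 0.727, 0.687, -0.0]
contact_force: [-0.0, 0.7, -0.1]
width: 0.259
```

Run:
```python
from h import *
go((.6465,.1527,.100));print(get_state()['contact_force'])
```

```text
shift [ 0.0001  0.0007 -0.0001] turn [-0.0001  0.     -0.0004] tcp [0.6458 0.1526 0.0999] t 24.95 w 0.259
[-0.03837172  0.66036374 -0.07580078]
```

apply_moves:
  deltas:
    - [0.003,0,0,0,0,0]
    - [0.012,0,-0.005,0,0,0]
    - [0.015,0,-0.03,0,0,0]
    - [0.015,0,-0.06,0,0,0]
    - [0.015,0,-0.085,0,0,0]

```text
clock: 25.45
ee_pos: [0.6469, 0.1691, 0.1866]
tcp_rot: [0.0, 0.727, 0.687, 0.0]
contact_force: [0.1, 0.1, 0.3]
width: 0.257
```

apply_moves:
  deltas:
    - [-0.01,-0.03,0,0,0,0]
    - [-0.025,-0.07,0,0,0,0]
    - [-0.04,-0.115,0.01,0,0,0]
    - [-0.056,-0.16,0.035,0,0,0]
    - [-0.068,-0.199,0.07,0,0,0]
  hand: -0.35

```text
clock: 25.95
ee_pos: [0.449, 0.1131, 0.1207]
tcp_rot: [0.001, 0.727, 0.687, 0.002]
contact_force: [0.6, -0.1, -0.5]
width: 0.663
```

apply_moves:
  deltas:
    - [0,0,0,0,0,0]
    - [0,0,0,0,0,0]
    - [0,0,0,0,0,0]

```text
clock: 26.25
ee_pos: [0.4521, 0.1137, 0.121]
tcp_rot: [0.001, 0.727, 0.687, 0.001]
contact_force: [1.2, 0.0, -0.6]
width: 0.677
```

```bash
cat >> h.py <<'E'
HX=np.array([np.cos(YAW),np.sin(YAW)])
def hung(c,box):
    "hanger-y of blue blobs on rod in side view: nearest projection"
    ys=np.arange(-.065,.07,.0005)
    P=proj(c,[np.r_[np.array([.651,.240])+HX*(y-.0875),.111] for y in ys])
    for a,u in blobs(c,(95,50,20),(135,255,255),15):
        d=np.linalg.norm(P-u,axis=1)
        if d.min()<8: print('hung',a,u,'y',ys[d.argmin()].round(4),d.min().round(1))
E
python3 - <<'E'
from h import *
W=shot('wrist');rings(W);S=shot('side');hung(S,0)
go((.4435,.112,.0035))
E
```

```text
[319.5 298.6] [37.9 39.6] [ 0.4415 -0.0088  0.009 ]
[601.8 236.2] [ 36.8 102.3] [0.7555 0.0523 0.009 ]
[314.2 200.8] [42.5 43. ] [0.4433 0.111  0.009 ]
[613.3 195.3] [ 32.6 113.9] [0.7571 0.0988 0.009 ]
hung 268 [346.2 151.2] y -0.026 1.1
shift [-0.0021 -0.0088  0.1173] turn [ 0.0027 -0.0009  0.    ] tcp [0.452  0.1135 0.1208] t 26.35 w 0.675
```

apply_moves:
  deltas:
    - [-0.0015,-0.0085,0.03,0,0,0]
    - [-0.0015,-0.0085,0.065,0,0,0]
    - [-0.0015,-0.0085,0.095,0,0,0]
    - [-0.0015,-0.0085,0.113,0,0,0]
    - [-0.0015,-0.0085,0.1175,0,0,0]

```text
clock: 26.85
ee_pos: [0.4414, 0.1118, 0.0008]
tcp_rot: [-0.0, 0.727, 0.687, -0.001]
contact_force: [-0.8, 0.1, -0.1]
width: 0.672
```

apply_moves:
  deltas:
    - [0,0,0,0,0,0]
    - [0,0,0,0,0,0]
    - [0,0,0,0,0,0]
    - [0,0,0,0,0,0]
    - [0,0,0,0,0,0]
  hand: 1

```text
clock: 27.35
ee_pos: [0.4421, 0.1119, 0.0031]
tcp_rot: [0.0, 0.727, 0.687, 0.001]
contact_force: [-0.2, -1.6, 6.0]
width: 0.487
```

apply_moves:
  deltas:
    - [0,0,-0.01,0,0,0]
    - [0,0,-0.045,0,0,0]
    - [0,0,-0.09,0,0,0]
    - [0,0,-0.135,0,0,0]
    - [0,0,-0.18,0,0,0]

```text
clock: 27.85
ee_pos: [0.4405, 0.1115, 0.1847]
tcp_rot: [0.0, 0.727, 0.687, 0.0]
contact_force: [0.2, 0.3, -0.0]
width: 0.487
```

apply_moves:
  deltas:
    - [0.012,0.017,-0.025,0,0,0]
    - [0.032,0.045,-0.038,0,0,0]
    - [0.055,0.08,-0.038,0,0,0]
    - [0.078,0.113,-0.038,0,0,0]
    - [0.1,0.145,-0.038,0,0,0]

```text
clock: 28.35
ee_pos: [0.5926, 0.204, 0.2213]
tcp_rot: [0.0, 0.727, 0.687, 0.0]
contact_force: [0.4, -0.6, -0.5]
width: 0.486
```

apply_moves:
  deltas:
    - [0.018,0.025,0,0,0,0]
    - [0.03,0.042,0,0,0,0]
    - [0.036,0.05,0,0,0,0]
    - [0.038,0.054,0,0,0,0]
    - [0.038,0.054,0,0,0,0]

```text
clock: 28.85
ee_pos: [0.6473, 0.2378, 0.2203]
tcp_rot: [-0.0, 0.727, 0.687, -0.0]
contact_force: [-0.4, 0.7, -0.6]
width: 0.487
```

Run:
```python
from h import *
W=shot('wrist');rings(W)
go((.6515,.2397,.165))
```

```text
[323.2 263.7] [ 74.2 104.1] [0.6402 0.1051 0.009 ]
[151.6 136.5] [33.9 40.6] [0.4228 0.3072 0.009 ]
shift [0.0024 0.0044 0.0554] turn [-0.0006  0.0003 -0.0003] tcp [0.647  0.2376 0.2204] t 28.9 w 0.491
```

apply_moves:
  deltas:
    - [0.0024,0.0044,0.005,0,0,0]
    - [0.0024,0.0044,0.02,0,0,0]
    - [0.0024,0.0044,0.035,0,0,0]
    - [0.0024,0.0044,0.04,0,0,0]
    - [0.0024,0.0044,0.04,0,0,0]

```text
clock: 29.4
ee_pos: [0.6512, 0.2398, 0.1782]
tcp_rot: [-0.001, 0.727, 0.687, -0.001]
contact_force: [-0.4, -0.8, -1.2]
width: 0.485
```

```bash
cat >> h.py <<'E'
def hole(c):
    o=(205,280); g=c['frame'][o[0]:288,o[1]:370]
    m=cv2.inRange(cv2.cvtColor(g,cv2.COLOR_BGR2HSV),(105,90,30),(130,255,255))
    k,hi=cv2.findContours(m,cv2.RETR_CCOMP,cv2.CHAIN_APPROX_NONE)
    for q,w in zip(k,hi[0]):
        if cv2.contourArea(q)>80:
            b=cv2.boundingRect(q); print('inner' if w[3]>=0 else 'outer',b[0]+o[1],b[1]+o[0],b[2],b[3])
    r=c['frame'][241:246,300:345].mean((0,2)).astype(int); print(r)
E
python3 - <<'E'
from h import *
hole(shot('wrist')); go((.6515,.2397,.165)); print('ref w8: outer 288 213 71 70, inner 307 236 33 22')
E
```

```text
outer 288 214 71 71
inner 307 237 32 22
[ 65  65  64  64  64  64  64  63  59  65  73  82  93 102 106 107 106 107
 107  79 108 128 135 141 142 134 116  89  99 100 188 205 203 195 183 136
  97  71  60  63  63  64  63  64  64]
shift [-0.0004 -0.0003  0.0143] turn [-0.0014  0.0006 -0.0002] tcp [0.6518 0.2401 0.1793] t 29.45 w 0.49
ref w8: outer 288 213 71 70, inner 307 236 33 22
```

apply_moves:
  deltas:
    - [0,0,0.002,0,0,0]
    - [0,0,0.005,0,0,0]
    - [0,0,0.008,0,0,0]
    - [0,0,0.012,0,0,0]
    - [0,0,0.015,0,0,0]

```text
clock: 29.95
ee_pos: [0.6522, 0.2402, 0.1649]
tcp_rot: [-0.0, 0.727, 0.687, -0.0]
contact_force: [0.3, -0.5, -1.0]
width: 0.491
```

Run:
```python
from h import *
hole(shot('wrist')); go((.6515,.2397,.145));print(get_state()['contact_force'])
```

```text
outer 288 214 71 70
inner 307 238 32 21
[ 64  64  64  64  63  63  63  62  58  65  72  82  92 101 105 106  92  98
 120 136 147 159 156 142 132 122 104  82  99 105 101 128 191 195 181 135
  96  70  60  63  64  63  64  63  63]
shift [-0.0004 -0.0004  0.0193] turn [-0.0008  0.0004 -0.0002] tcp [0.6519 0.2401 0.1643] t 30.0 w 0.485
[-0.2406469   1.13889061 -0.73697576]
```

apply_moves:
  deltas:
    - [0,0,0.005,0,0,0]
    - [0,0,0.01,0,0,0]
    - [0,0,0.015,0,0,0]
    - [0,0,0.019,0,0,0]
    - [0,0,0.0195,0,0,0]

```text
clock: 30.5
ee_pos: [0.6519, 0.2401, 0.1449]
tcp_rot: [-0.0, 0.727, 0.687, -0.001]
contact_force: [-0.1, 0.1, -1.7]
width: 0.486
```

apply_moves:
  deltas:
    - [0,0,0,0,0,0]
    - [0,0,0,0,0,0]
    - [0,0,0,0,0,0]
    - [0,0,0,0,0,0]
    - [0,0,0,0,0,0]
  hand: -0.2

```text
clock: 31.0
ee_pos: [0.6524, 0.2403, 0.1459]
tcp_rot: [0.0, 0.727, 0.687, 0.0]
contact_force: [-0.1, 0.4, -0.7]
width: 0.597
```

apply_moves:
  deltas:
    - [0,0,-0.02,0,0,0]
    - [0,0,-0.04,0,0,0]
    - [0.005,0,-0.045,0,0,0]
    - [0.01,0,-0.045,0,0,0]
    - [0.01,0,-0.045,0,0,0]

```text
clock: 31.5
ee_pos: [0.6525, 0.2509, 0.1898]
tcp_rot: [-0.0, 0.727, 0.687, -0.0]
contact_force: [0.4, 0.5, -0.3]
width: 0.601
```

apply_moves:
  deltas:
    - [0,0,0,0,0,0]
    - [0,0,0,0,0,0]
    - [0,0,0,0,0,0]
    - [0,0,0,0,0,0]
    - [0,0,0,0,0,0]
  hand: 0.48

```text
clock: 32.0
ee_pos: [0.6529, 0.2501, 0.1906]
tcp_rot: [-0.0, 0.727, 0.687, -0.0]
contact_force: [0.0, 0.7, 0.8]
width: 0.258
```

Run:
```python
from h import *
W=shot('wrist');S=shot('side');rings(W,100);hung(S,0)
go((.6515,.2497,.100));print(get_state()['contact_force'])
```

```text
[359.4 357.3] [ 7.2 32.6] [ 0.6942 -0.0335  0.009 ]
[321.5 340.9] [29.7 39.3] [0.6365 0.0016 0.009 ]
[330.1 303.7] [15.  24.8] [0.653  0.0679 0.009 ]
[310.5 304.9] [16.2 23.8] [0.6241 0.0673 0.009 ]
[322.8 252.3] [31.1 51.2] [0.6471 0.1518 0.009 ]
[133.5 149.9] [36.9 44.8] [0.4201 0.3057 0.009 ]
hung 123 [323.2 140.3] y 0.0585 0.6
hung 252 [346.5 151.8] y -0.0275 1.5
shift [-0.0006 -0.0014  0.0907] turn [ 0.     -0.     -0.0003] tcp [0.6529 0.2502 0.1907] t 32.1 w 0.258
[-0.60958187 -0.14815843  0.66850131]
```

apply_moves:
  deltas:
    - [0,-0.0014,0.02,0,0,0]
    - [0,-0.0014,0.04,0,0,0]
    - [0,-0.0014,0.065,0,0,0]
    - [0,-0.0014,0.085,0,0,0]
    - [0,-0.0014,0.0905,0,0,0]

```text
clock: 32.6
ee_pos: [0.6501, 0.2497, 0.0978]
tcp_rot: [-0.001, 0.727, 0.687, -0.002]
contact_force: [0.1, 1.4, 0.4]
width: 0.257
```

apply_moves:
  deltas:
    - [-0.008,0,0,0,0,0]
    - [-0.016,0,0,0,0,0]
    - [-0.024,0,0,0,0,0]
    - [-0.032,0,0,0,0,0]
    - [-0.04,0,0,0,0,0]

```text
clock: 33.1
ee_pos: [0.6496, 0.2096, 0.1011]
tcp_rot: [0.0, 0.727, 0.687, 0.001]
contact_force: [0.8, 0.8, 0.9]
width: 0.263
```

apply_moves:
  deltas:
    - [-0.008,0,0,0,0,0]
    - [-0.016,0,0,0,0,0]
    - [-0.023,0,0,0,0,0]
    - [-0.028,0,0,0,0,0]
    - [-0.028,0,0,0,0,0]

```text
clock: 33.6
ee_pos: [0.6474, 0.1817, 0.1001]
tcp_rot: [-0.0, 0.727, 0.686, -0.0]
contact_force: [0.4, 0.1, -0.3]
width: 0.257
```

apply_moves:
  deltas:
    - [0.003,0,0,0,0,0]
    - [0.012,0,-0.005,0,0,0]
    - [0.015,0,-0.03,0,0,0]
    - [0.015,0,-0.06,0,0,0]
    - [0.015,0,-0.085,0,0,0]

```text
clock: 34.1
ee_pos: [0.6486, 0.1988, 0.1869]
tcp_rot: [0.0, 0.727, 0.687, 0.0]
contact_force: [0.6, -0.4, 0.5]
width: 0.258
```

Run:
```python
from h import *
S=shot('side');hung(S,0);print(blobs(S,(105,90,40),(130,255,255)))
go((.4418,-.006,.115))
```

```text
hung 364 [342.4 149.5] y -0.0125 1.1
[(np.int32(481), array([213.8,  27.4])), (np.int32(250), array([221.7,  79.2])), (np.int32(74), array([189.1,  77.2])), (np.int32(30), array([152.8, 103.1])), (np.int32(137), array([238.8, 179.4])), (np.int32(1471), array([597.5, 190.9])), (np.int32(27), array([408.7, 199. ])), (np.int32(42), array([360. , 226.4])), (np.int32(159), array([329.9, 245.8]))]
shift [-0.2169 -0.1975  0.0748] turn [ 0.0061 -0.0025  0.0007] tcp [0.6507 0.1994 0.1915] t 34.15 w 0.261
```

apply_moves:
  deltas:
    - [-0.02,-0.02,0,0,0,0]
    - [-0.055,-0.05,0,0,0,0]
    - [-0.09,-0.08,0,0,0,0]
    - [-0.125,-0.115,0,0,0,0]
    - [-0.16,-0.146,0.02,0,0,0]
  hand: -0.35

```text
clock: 34.65
ee_pos: [0.4943, 0.0465, 0.1675]
tcp_rot: [0.001, 0.727, 0.687, 0.002]
contact_force: [0.1, -0.3, 0.3]
width: 0.661
```

apply_moves:
  deltas:
    - [-0.03,-0.025,0.02,0,0,0]
    - [-0.05,-0.045,0.04,0,0,0]
    - [-0.057,-0.051,0.05,0,0,0]
    - [-0.057,-0.051,0.05,0,0,0]
    - [-0.057,-0.051,0.05,0,0,0]

```text
clock: 35.15
ee_pos: [0.4418, -0.0068, 0.1163]
tcp_rot: [0.001, 0.727, 0.687, 0.001]
contact_force: [-0.7, 0.6, 0.1]
width: 0.673
```

Run:
```python
from h import *
W=shot('wrist');rings(W)
go((.4418,-.0075,.0035))
```

```text
[322.6 200.9] [43.1 44. ] [ 0.4417 -0.0088  0.009 ]
[413.7 198.7] [ 9.5 83.2] [ 0.5358 -0.0119  0.009 ]
shift [-0.0008 -0.0005  0.113 ] turn [ 0.0022 -0.0003  0.0003] tcp [ 0.4421 -0.0067  0.1165] t 35.2 w 0.677
```

apply_moves:
  deltas:
    - [-0.001,0,0.03,0,0,0]
    - [-0.001,0,0.065,0,0,0]
    - [-0.001,0,0.093,0,0,0]
    - [-0.001,0,0.109,0,0,0]
    - [-0.001,0,0.113,0,0,0]

```text
clock: 35.7
ee_pos: [0.4405, -0.0077, 0.0014]
tcp_rot: [-0.0, 0.727, 0.687, -0.0]
contact_force: [-0.4, 0.3, -0.4]
width: 0.673
```

apply_moves:
  deltas:
    - [0,0,0,0,0,0]
    - [0,0,0,0,0,0]
    - [0,0,0,0,0,0]
    - [0,0,0,0,0,0]
    - [0,0,0,0,0,0]
  hand: 1

```text
clock: 36.2
ee_pos: [0.4409, -0.0084, 0.0034]
tcp_rot: [0.001, 0.727, 0.687, 0.001]
contact_force: [-0.8, 1.4, 7.6]
width: 0.489
```

apply_moves:
  deltas:
    - [0,0,-0.01,0,0,0]
    - [0,0,-0.045,0,0,0]
    - [0,0,-0.09,0,0,0]
    - [0,0,-0.135,0,0,0]
    - [0,0,-0.18,0,0,0]

```text
clock: 36.7
ee_pos: [0.4391, -0.0086, 0.1851]
tcp_rot: [0.0, 0.727, 0.687, 0.0]
contact_force: [0.8, 0.2, -1.4]
width: 0.491
```

apply_moves:
  deltas:
    - [0.015,0.011,-0.025,0,0,0]
    - [0.045,0.034,-0.038,0,0,0]
    - [0.075,0.056,-0.038,0,0,0]
    - [0.108,0.081,-0.038,0,0,0]
    - [0.14,0.105,-0.038,0,0,0]

```text
clock: 37.2
ee_pos: [0.5533, 0.1265, 0.2217]
tcp_rot: [0.0, 0.727, 0.687, 0.0]
contact_force: [-0.5, -0.8, 1.2]
width: 0.49
```

apply_moves:
  deltas:
    - [0.033,0.025,0,0,0,0]
    - [0.065,0.049,0,0,0,0]
    - [0.093,0.07,0,0,0,0]
    - [0.11,0.083,0,0,0,0]
    - [0.118,0.089,0,0,0,0]

```text
clock: 37.7
ee_pos: [0.6488, 0.2394, 0.2208]
tcp_rot: [-0.0, 0.727, 0.687, -0.0]
contact_force: [0.5, 0.2, -1.4]
width: 0.493
```

apply_moves:
  deltas:
    - [0,0,0,0,0,0]
    - [0,0,0,0,0,0]

```text
clock: 37.9
ee_pos: [0.6474, 0.2372, 0.2207]
tcp_rot: [-0.0, 0.727, 0.687, -0.001]
contact_force: [-0.1, 0.3, 0.1]
width: 0.493
```

Run:
```python
from h import *
W=shot('wrist');hole(W);S=shot('side');hung(S,0)
go((.6515,.2397,.18))
```

```text
outer 288 213 71 75
inner 307 236 33 22
[ 66  66  66  66  65  65  65  64  59  71  91 100 104 108 108 108 108 109
 109 108 109 110  89  98 123 139 146 147 137 110  86 143 180 204 201 165
 128  83  62  64  65  65  65  65  65]
hung 365 [342.5 149.7] y -0.013 1.2
shift [0.003  0.0038 0.0409] turn [-0.0004  0.0004 -0.0009] tcp [0.6476 0.237  0.2209] t 38.0 w 0.491
```

apply_moves:
  deltas:
    - [0.003,0.0038,0.005,0,0,0]
    - [0.003,0.0038,0.02,0,0,0]
    - [0.003,0.0038,0.035,0,0,0]
    - [0.003,0.0038,0.041,0,0,0]
    - [0.003,0.0038,0.041,0,0,0]

```text
clock: 38.5
ee_pos: [0.6511, 0.2404, 0.1773]
tcp_rot: [-0.001, 0.727, 0.687, -0.002]
contact_force: [-0.2, -0.4, 0.1]
width: 0.487
```

apply_moves:
  deltas:
    - [0,0,0.002,0,0,0]
    - [0,0,0.005,0,0,0]
    - [0,0,0.008,0,0,0]
    - [0,0,0.012,0,0,0]
    - [0,0,0.015,0,0,0]

```text
clock: 39.0
ee_pos: [0.6522, 0.2408, 0.1643]
tcp_rot: [-0.0, 0.727, 0.687, 0.0]
contact_force: [0.6, 0.1, 0.1]
width: 0.494
```

Run:
```python
from h import *
hole(shot('wrist')); go((.6515,.2397,.145));print(get_state()['contact_force'])
```

```text
outer 288 213 71 75
inner 307 237 33 22
[ 65  65  64  64  64  64  63  62  58  69  89  98 102 106 106 107  86  98
 124 139 149 163 160 145 135 125 109  80  99 107 104 109 198 210 197 162
 127  83  60  63  64  63  63  64  63]
shift [-0.001  -0.0003  0.0187] turn [-0.0007  0.0003 -0.0002] tcp [0.6519 0.2407 0.1637] t 39.05 w 0.488
[-0.5333546   0.5655964  -0.70668491]
```

apply_moves:
  deltas:
    - [0,0,0.005,0,0,0]
    - [0,0,0.01,0,0,0]
    - [0,0,0.015,0,0,0]
    - [0,0,0.0185,0,0,0]
    - [0,0,0.019,0,0,0]

```text
clock: 39.55
ee_pos: [0.6519, 0.2407, 0.1448]
tcp_rot: [-0.0, 0.727, 0.687, -0.0]
contact_force: [-0.2, -0.2, -0.6]
width: 0.491
```

apply_moves:
  deltas:
    - [0,0,0,0,0,0]
    - [0,0,0,0,0,0]
    - [0,0,0,0,0,0]
    - [0,0,0,0,0,0]
    - [0,0,0,0,0,0]
  hand: -0.2

```text
clock: 40.05
ee_pos: [0.6523, 0.2408, 0.1457]
tcp_rot: [0.0, 0.727, 0.687, 0.0]
contact_force: [-0.0, -0.5, -0.7]
width: 0.601
```

apply_moves:
  deltas:
    - [0,0,-0.02,0,0,0]
    - [0,0,-0.04,0,0,0]
    - [0.005,0,-0.045,0,0,0]
    - [0.01,0,-0.045,0,0,0]
    - [0.01,0,-0.045,0,0,0]

```text
clock: 40.55
ee_pos: [0.6524, 0.2515, 0.1897]
tcp_rot: [-0.0, 0.727, 0.687, -0.0]
contact_force: [-0.4, -0.8, -0.3]
width: 0.598
```

apply_moves:
  deltas:
    - [0,0,0,0,0,0]
    - [0,0,0,0,0,0]
    - [0,0,0,0,0,0]
    - [0,0,0,0,0,0]
    - [0,0,0,0,0,0]
  hand: 0.48

```text
clock: 41.05
ee_pos: [0.6528, 0.2507, 0.1904]
tcp_rot: [-0.0, 0.727, 0.687, -0.0]
contact_force: [0.3, -0.2, 0.6]
width: 0.26
```

Run:
```python
from h import *
W=shot('wrist');S=shot('side');hung(S,0)
go((.6515,.2497,.100));print(get_state()['contact_force'])
```

```text
hung 498 [337.5 147.4] y 0.0045 1.2
shift [-0.0011 -0.0013  0.0906] turn [ 0.     -0.     -0.0003] tcp [0.6528 0.2508 0.1906] t 41.15 w 0.26
[ 0.12535888 -0.03087117 -0.01677973]
```

Push the last ring to end TCP y of about 0.2116, then back off and look.

apply_moves:
  deltas:
    - [0,-0.0013,0.02,0,0,0]
    - [0,-0.0013,0.04,0,0,0]
    - [0,-0.0013,0.065,0,0,0]
    - [0,-0.0013,0.085,0,0,0]
    - [0,-0.0013,0.0905,0,0,0]

```text
clock: 41.65
ee_pos: [0.6501, 0.2503, 0.0976]
tcp_rot: [-0.001, 0.727, 0.687, -0.002]
contact_force: [-0.6, -0.2, -0.7]
width: 0.26
```

apply_moves:
  deltas:
    - [-0.01,0,0,0,0,0]
    - [-0.02,0,0,0,0,0]
    - [-0.029,0,0,0,0,0]
    - [-0.036,0,0,0,0,0]
    - [-0.039,0,0,0,0,0]

```text
clock: 42.15
ee_pos: [0.6497, 0.2109, 0.1009]
tcp_rot: [0.0, 0.727, 0.686, 0.0]
contact_force: [0.3, 1.1, -0.3]
width: 0.257
```

apply_moves:
  deltas:
    - [0,0,0,0,0,0]
    - [0.003,0,0,0,0,0]
    - [0.012,0,-0.005,0,0,0]
    - [0.015,0,-0.03,0,0,0]
    - [0.015,0,-0.065,0,0,0]

```text
clock: 42.65
ee_pos: [0.6488, 0.2281, 0.1641]
tcp_rot: [-0.001, 0.727, 0.687, -0.002]
contact_force: [0.6, -0.2, 0.0]
width: 0.259
```

apply_moves:
  deltas:
    - [-0.01,-0.03,-0.04,0,0,0]
    - [-0.03,-0.06,-0.06,0,0,0]
    - [-0.06,-0.095,-0.06,0,0,0]
    - [-0.09,-0.13,-0.06,0,0,0]
    - [-0.11,-0.15,-0.06,0,0,0]

```text
clock: 43.15
ee_pos: [0.4916, 0.1252, 0.2255]
tcp_rot: [-0.0, 0.727, 0.687, -0.0]
contact_force: [0.2, -1.0, 0.8]
width: 0.26
```

apply_moves:
  deltas:
    - [0,0,0,0,0,0]
    - [0,0,0,0,0,0]
    - [0,0,0,0,0,0]

```text
clock: 43.45
ee_pos: [0.4953, 0.1267, 0.2255]
tcp_rot: [0.0, 0.727, 0.687, 0.001]
contact_force: [1.1, -0.6, 0.2]
width: 0.261
```

Run:
```python
from h import *
W=shot('wrist');S=shot('side');T=shot('top');np.savez('f.npz',S=S,T=T,W=W)
hung(S,0);go((.55,.3,.14))
f=np.hstack([W['frame'][0:400,250:650],cv2.resize(S['frame'][100:200,290:390],(400,400),interpolation=cv2.INTER_CUBIC)]);cv2.imwrite('pics/w12.png',f)
for y in(-.0465,-.017,.012,.042):
    p=np.r_[np.array([.651,.240])+HX*(y-.0875),.111];print(y,(proj(S,p)-[290,100])*4+[400,0],proj(W,p)-[250,0])
```

```text
hung 507 [338.3 147.3] y 0.0025 0.8
shift [0.1765 0.0453 0.0849] turn [-0.0001 -0.0001  0.0005] tcp [0.4948 0.1264 0.2249] t 43.6 w 0.261
-0.0465 [[650.57898734 211.69427317]] [[211.9002853  207.91302135]]
-0.017 [[616.35078383 196.20426637]] [[215.90400315 180.93116946]]
0.012 [[583.78085166 181.46471187]] [[220.0713023  152.84691058]]
0.042 [[551.15901725 166.70166896]] [[224.64591798 122.01766453]]
```

View pics/w12.png

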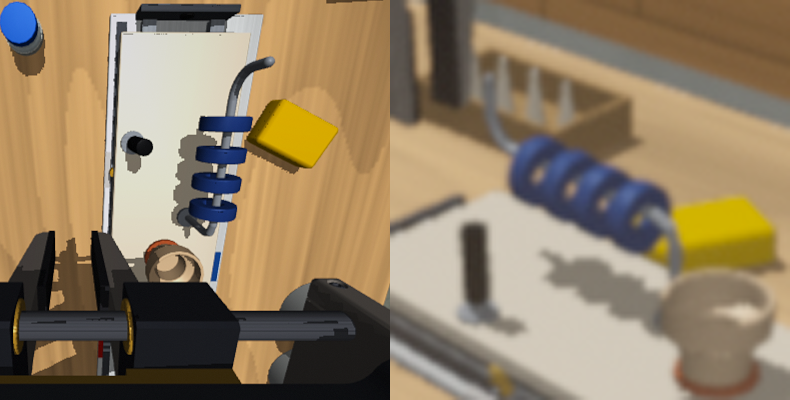

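The picture shows four upright rings on the level part with even gaps (wrist-crop rows 124, 155, 183 and 210; predicted 122, 153, 181 and 208), and the bowl upright on the setter. Next I'll push the handle from its +y side, with a 10 mm finger gap and TCP z of 0.094 so the gripper body clears the rod tip.

Run:
```python
from h import *
go((.5725,.215,.225))
```

```text
shift [ 0.0929  0.0726 -0.0001] turn [-0.0001 -0.0001  0.0005] tcp [0.4948 0.1264 0.2249] t 43.6 w 0.261
```

apply_moves:
  deltas:
    - [0.02,0.015,0,0,0,0]
    - [0.05,0.038,0,0,0,0]
    - [0.075,0.058,0,0,0,0]
    - [0.09,0.07,0,0,0,0]
    - [0.093,0.0725,0,0,0,0]
  hand: 0.78

```text
clock: 44.1
ee_pos: [0.5732, 0.2163, 0.2243]
tcp_rot: [-0.0, 0.726, 0.687, 0.0]
contact_force: [0.5, 0.5, 0.2]
width: 0.111
```

apply_moves:
  deltas:
    - [0,0,0.03,0,0,0]
    - [0,0,0.06,0,0,0]
    - [0,0,0.09,0,0,0]
    - [0,0,0.118,0,0,0]
    - [0,0,0.131,0,0,0]

```text
clock: 44.6
ee_pos: [0.5699, 0.2134, 0.0914]
tcp_rot: [-0.001, 0.727, 0.687, -0.002]
contact_force: [0.3, 1.0, 0.2]
width: 0.109
```

apply_moves:
  deltas:
    - [0,0,0,0,0,0]
    - [0,0,0,0,0,0]

```text
clock: 44.8
ee_pos: [0.5723, 0.2144, 0.0949]
tcp_rot: [0.0, 0.727, 0.687, 0.0]
contact_force: [0.6, 1.2, 0.3]
width: 0.117
```

Run:
```python
from h import *
W=shot('wrist');S=shot('side')
go((.571,.193,.094))
g=cv2.cvtColor(W['frame'],cv2.COLOR_BGR2GRAY)
print(proj(W,[(.570,.174,.110),(.571,.184,.094)]))
f=np.hstack([W['frame'][150:400,150:500],cv2.resize(S['frame'][110:210,260:400],(350,250),interpolation=cv2.INTER_CUBIC)]);cv2.imwrite('pics/w13.png',f)
```

```text
shift [-0.0218 -0.0006  0.0016] turn [ 0.0022 -0.001  -0.0002] tcp [0.5728 0.2147 0.0956] t 44.9 w 0.111
[[323.03690384 310.40400207]
 [323.6062503  283.16057327]]
```

View pics/w13.png

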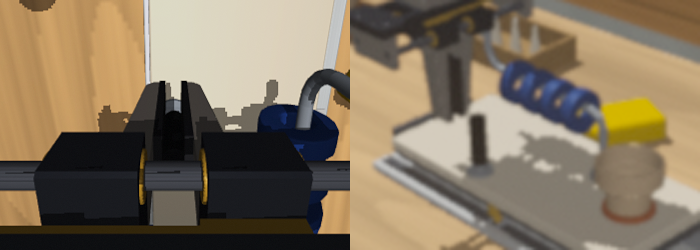

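The handle is centred between the fingers at crop (173,122), and nothing touches yet. I'll approach slowly and feel for contact.

apply_moves:
  deltas:
    - [-0.006,-0.0005,0,0,0,0]
    - [-0.012,-0.0005,0,0,0,0]
    - [-0.016,-0.0005,0,0,0,0]
    - [-0.016,-0.0005,0,0,0,0]

```text
clock: 45.3
ee_pos: [0.5704, 0.1976, 0.0943]
tcp_rot: [0.0, 0.727, 0.686, 0.0]
contact_force: [0.4, 0.5, 0.2]
width: 0.111
```

apply_moves:
  deltas:
    - [-0.002,0,0,0,0,0]
    - [-0.002,0,0,0,0,0]

```text
clock: 45.5
ee_pos: [0.5703, 0.1963, 0.0941]
tcp_rot: [-0.0, 0.727, 0.687, -0.0]
contact_force: [0.3, -0.7, 0.1]
width: 0.112
```

apply_moves:
  deltas:
    - [-0.002,0,0,0,0,0]
    - [-0.002,0,0,0,0,0]

```text
clock: 45.7
ee_pos: [0.5701, 0.1943, 0.094]
tcp_rot: [-0.0, 0.727, 0.687, -0.0]
contact_force: [0.0, 1.2, 0.9]
width: 0.11
```

apply_moves:
  deltas:
    - [-0.002,0,0,0,0,0]
    - [-0.002,0,0,0,0,0]

```text
clock: 45.9
ee_pos: [0.57, 0.1924, 0.094]
tcp_rot: [-0.0, 0.727, 0.687, 0.0]
contact_force: [0.8, 1.4, -0.3]
width: 0.109
```

apply_moves:
  deltas:
    - [-0.002,0,0,0,0,0]
    - [-0.002,0,0,0,0,0]

```text
clock: 46.1
ee_pos: [0.5699, 0.1904, 0.094]
tcp_rot: [-0.0, 0.727, 0.687, 0.0]
contact_force: [-0.3, 0.6, -0.5]
width: 0.108
```

apply_moves:
  deltas:
    - [-0.002,0,0,0,0,0]
    - [-0.002,0,0,0,0,0]

```text
clock: 46.3
ee_pos: [0.5698, 0.1883, 0.0941]
tcp_rot: [0.0, 0.727, 0.687, -0.0]
contact_force: [0.2, 0.7, -0.1]
width: 0.11
```

apply_moves:
  deltas:
    - [-0.002,0,0,0,0,0]
    - [-0.002,0,0,0,0,0]

```text
clock: 46.5
ee_pos: [0.5697, 0.1862, 0.094]
tcp_rot: [0.0, 0.727, 0.687, -0.0]
contact_force: [0.2, 1.2, -0.1]
width: 0.112
```

apply_moves:
  deltas:
    - [-0.002,0,0,0,0,0]
    - [-0.002,0,0,0,0,0]

```text
clock: 46.7
ee_pos: [0.5696, 0.1842, 0.094]
tcp_rot: [0.0, 0.727, 0.687, -0.0]
contact_force: [0.9, 0.5, 0.6]
width: 0.11
```

apply_moves:
  deltas:
    - [-0.002,0,0,0,0,0]
    - [-0.002,0,0,0,0,0]

```text
clock: 46.9
ee_pos: [0.5695, 0.1822, 0.094]
tcp_rot: [0.0, 0.727, 0.687, -0.0]
contact_force: [0.5, 1.4, -0.3]
width: 0.116
```

```bash
cat >> h.py <<'E'
def shift(c,c0,box=(325,150,95,75)):
    "optical-flow-ish shift of pallet (bowl+rings region) side view"
    x,y,w,h=box; t=c0['frame'][y:y+h,x:x+w]
    r=cv2.matchTemplate(c['frame'],t,cv2.TM_CCOEFF_NORMED);_,v,_,l=cv2.minMaxLoc(r)
    return l[0]-x,l[1]-y,round(v,3)
E
python3 - <<'E'
from h import *
S=shot('side');W=shot('wrist');c0=np.load('f.npz',allow_pickle=True)['S'].item()
print(shift(S,c0,(360,155,50,50)),shift(S,c0,(358,165,30,35)))
f=np.hstack([cv2.resize(W['frame'][200:300,270:400],(520,400)),cv2.resize(S['frame'][130:200,280:340],(343,400))]);cv2.imwrite('pics/x.png',f)
g=W['frame'].mean(2)
for r in range(250,320,6): print(r,g[r,310:338:2].astype(int))
go((.57,.17,.094))
for y in (.155,.165,.175): print(y,proj(W,[(.57,y,.110)]))
E
```

```text
(3, 1, 0.925) (3, 1, 0.758)
250 [12 11  6  4  3  4  6  7  6  5  5 11 11 10]
256 [12 11  6  3  2  8  8  6  5  6  7  8 12 11]
262 [12 11  5  3  5  8  6  7  4  7  7  5 12 11]
268 [11 10  6  3  6  8  6  8  6  6  7  5 12 12]
274 [ 5  8  7  5 12 14 14 14 14 14 13  5 12 11]
280 [11  7  7  3  6  7  7  8  6  5  5  5 11 12]
286 [27  6  5  6  5  8  5  5  7  8  8  5 12 27]
292 [ 10   4  92 104  85  67  48  11  26  44  69  44   5  12]
298 [ 12   1  95 102 101 102 101 102 102 101 102  75   6  11]
304 [ 12   0 104 101 102 101 102 101 101 102 102 107   5  10]
310 [13 17 79 78 78 78 78 77 77 77 77 80 20 26]
316 [44 44 44 44 45 44 44 45 43 44 43 45 44 44]
shift [-0.0122  0.0013  0.    ] turn [-0.0001  0.0003 -0.0002] tcp [0.5694 0.1822 0.094 ] t 47.0 w 0.109
0.155 [[326.20129923 293.50814882]]
0.165 [[325.34148832 279.77901084]]
0.175 [[324.45337516 265.59795327]]
```

The pallet is already moving: the bowl patch has shifted (3,1) px in the side view, about 10 mm, which agrees with contact at TCP y of about 0.1915. I'll keep pushing at a modest speed.

apply_moves:
  deltas:
    - [-0.004,0,0,0,0,0]
    - [-0.01,0,0,0,0,0]
    - [-0.018,0,0,0,0,0]
    - [-0.026,0,0,0,0,0]
    - [-0.034,0,0,0,0,0]

```text
clock: 47.5
ee_pos: [0.5674, 0.1476, 0.0941]
tcp_rot: [-0.0, 0.727, 0.687, -0.0]
contact_force: [-0.2, 2.6, -0.3]
width: 0.109
```

apply_moves:
  deltas:
    - [-0.008,0,0,0,0,0]
    - [-0.016,0,0,0,0,0]
    - [-0.024,0,0,0,0,0]
    - [-0.032,0,0,0,0,0]
    - [-0.04,0,0,0,0,0]

```text
clock: 48.0
ee_pos: [0.5652, 0.1079, 0.0941]
tcp_rot: [-0.0, 0.727, 0.687, -0.0]
contact_force: [-0.3, 2.6, 0.1]
width: 0.111
```

apply_moves:
  deltas:
    - [-0.008,0,0,0,0,0]
    - [-0.016,0,0,0,0,0]
    - [-0.023,0,0,0,0,0]
    - [-0.028,0,0,0,0,0]
    - [-0.031,0,0,0,0,0]

```text
clock: 48.5
ee_pos: [0.5634, 0.0771, 0.094]
tcp_rot: [-0.0, 0.727, 0.687, -0.0]
contact_force: [0.8, 1.8, -0.5]
width: 0.109
```

apply_moves:
  deltas:
    - [-0.002,0,0,0,0,0]
    - [-0.003,0,0,0,0,0]
    - [-0.003,0,0,0,0,0]

```text
clock: 48.8
ee_pos: [0.5633, 0.0746, 0.0941]
tcp_rot: [0.0, 0.727, 0.687, -0.0]
contact_force: [0.3, 0.3, -0.2]
width: 0.107
```

```bash
cat >> h.py <<'E'
def disp():
    "pallet travel from side and top views: patches matched to the start frames, at 4x scale"
    z=np.load('f.npz',allow_pickle=True)
    for n,k,p0,bx in(('side','S',(.612,.018,.085),(362,162,46,46)),('top','T',(.612,.018,.09),(308,112,40,40))):
        c=shot(n);x,y,w,h=bx; a=z[k].item()['frame']
        up=lambda i:cv2.resize(i,None,fx=4,fy=4,interpolation=cv2.INTER_CUBIC)
        r=cv2.matchTemplate(up(c['frame']),up(a)[4*y:4*(y+h),4*x:4*(x+w)],cv2.TM_CCOEFF_NORMED)
        _,v,_,l=cv2.minMaxLoc(r); s=np.array(l)/4-[x,y]
        ts=np.arange(0,.2,.0005);P=proj(c,[np.r_[np.array(p0[:2])-HX*t,p0[2]] for t in ts]);P-=P[0]
        d=np.linalg.norm(P-s,axis=1);print(n,s,'travel',ts[d.argmin()],'res',d.min().round(2),'score',round(v,2))
E
python3 - <<'E'
from h import *
disp();go((.57,.0415,.094))
E
```

```text
side [42.  20.5] travel 0.121 res 0.14 score 0.77
top [49.    3.25] travel 0.1155 res 0.24 score 0.58
shift [-0.0327  0.0085  0.0001] turn [0.0001 0.0003 0.0001] tcp [0.5634 0.0746 0.094 ] t 48.9 w 0.108
```

apply_moves:
  deltas:
    - [-0.004,0,0,0,0,0]
    - [-0.009,0,0,0,0,0]
    - [-0.014,0,0,0,0,0]
    - [-0.018,0,0,0,0,0]
    - [-0.02,0,0,0,0,0]

```text
clock: 49.4
ee_pos: [0.5621, 0.0541, 0.094]
tcp_rot: [0.0, 0.727, 0.687, -0.0]
contact_force: [0.5, 1.4, -0.2]
width: 0.111
```

apply_moves:
  deltas:
    - [-0.001,0,0,0,0,0]
    - [-0.002,0,0,0,0,0]
    - [-0.003,0,0,0,0,0]
    - [-0.003,0,0,0,0,0]

```text
clock: 49.8
ee_pos: [0.562, 0.0516, 0.0941]
tcp_rot: [0.0, 0.727, 0.687, -0.0]
contact_force: [-0.4, 1.9, 0.5]
width: 0.105
```

Run:
```python
from h import *
disp();go((.57,.0415,.094));print(get_state()['contact_force'])
```

```text
side [51. 25.] travel 0.1445 res 0.25 score 0.76
top [58.25  3.75] travel 0.137 res 0.17 score 0.56
shift [-0.0096  0.0086  0.    ] turn [-0.      0.0002 -0.0001] tcp [0.562  0.0516 0.094 ] t 49.9 w 0.113
[-0.13947621  0.95361537  0.81929806]
```

apply_moves:
  deltas:
    - [-0.001,0,0,0,0,0]
    - [-0.002,0,0,0,0,0]
    - [-0.003,0,0,0,0,0]

```text
clock: 50.2
ee_pos: [0.5618, 0.0487, 0.094]
tcp_rot: [-0.0, 0.727, 0.687, 0.0]
contact_force: [0.2, 1.5, 0.5]
width: 0.111
```

Run:
```python
from h import *
disp();print(get_state()['contact_force'],get_state()['ee_pos'])
```

```text
side [52.  25.5] travel 0.147 res 0.27 score 0.76
top [59.5  4. ] travel 0.14 res 0.34 score 0.57
[-0.24198682  1.37730728  0.082124  ] [0.56181526 0.04853338 0.09405309]
```

apply_moves:
  deltas:
    - [-0.001,0,0,0,0,0]
    - [-0.002,0,0,0,0,0]

```text
clock: 50.5
ee_pos: [0.5617, 0.0466, 0.094]
tcp_rot: [-0.0, 0.727, 0.687, -0.0]
contact_force: [-0.1, 2.4, 0.7]
width: 0.113
```

Run:
```python
from h import *
disp();print(get_state()['contact_force'],get_state()['ee_pos'])
```

```text
side [53. 26.] travel 0.15 res 0.28 score 0.76
top [60.5  4. ] travel 0.14250000000000002 res 0.28 score 0.57
[-0.26853666  2.00947458 -0.14094044] [0.56169922 0.04650885 0.09404247]
```

apply_moves:
  deltas:
    - [-0.001,0,0,0,0,0]
    - [-0.001,0,0,0,0,0]

```text
clock: 50.8
ee_pos: [0.5616, 0.0455, 0.094]
tcp_rot: [0.0, 0.727, 0.687, -0.0]
contact_force: [-0.1, 1.0, -0.8]
width: 0.113
```

Run:
```python
from h import *
disp();print(get_state()['contact_force'],get_state()['ee_pos'])
```

```text
side [53.25 26.25] travel 0.1505 res 0.39 score 0.76
top [61.  4.] travel 0.14350000000000002 res 0.24 score 0.57
[ 0.30115594  1.74256367 -0.29461203] [0.56163341 0.04556922 0.09404338]
```

apply_moves:
  deltas:
    - [-0.001,0,0,0,0,0]
    - [-0.001,0,0,0,0,0]

```text
clock: 51.1
ee_pos: [0.5616, 0.0446, 0.0941]
tcp_rot: [0.0, 0.727, 0.687, -0.0]
contact_force: [-1.2, 1.8, -0.7]
width: 0.112
```

Run:
```python
from h import *
disp();print(get_state()['contact_force'],get_state()['ee_pos'])
```

```text
side [53.75 26.5 ] travel 0.152 res 0.4 score 0.76
top [61.25  4.  ] travel 0.14400000000000002 res 0.23 score 0.56
[-0.06037539  1.40627562 -0.24915467] [0.56160911 0.04463027 0.09404817]
```

Run:
```python
from h import *
a=np.load('d.npz',allow_pickle=True)['T'].item();b=shot('top')
print(np.linalg.norm(a['eye']-b['eye']))
for r in (118,125,145,150,155):
    out=[]
    for c,lo,hi in((a,325,365),(b,380,425)):
        g=c['frame'][r-1:r+2,:,:].mean((0,2)); d=-np.diff(g[lo:hi]); i=d.argmax()
        w=d[max(i-2,0):i+3]; x=lo+.5+(np.arange(max(i-2,0),i+3)*w).sum()/w.sum(); out.append((x,onz(c,(x,r),.048)))
    print(r,[round(o[0],2) for o in out],'travel',((out[0][1]-out[1][1])[:2]@HX).round(4))
# yellow pointer
for n in 'ab':
    c=dict(a=a,b=b)[n];h=cv2.cvtColor(c['frame'],cv2.COLOR_BGR2HSV);m=cv2.inRange(h,(18,120,90),(32,255,255));m[:150]=0;m[175:]=0;m[:,:200]=0;m[:,420:]=0
    M=cv2.moments(m);print(n,M['m00']/255, M['m10']/max(M['m00'],1),M['m01']/max(M['m00'],1))
```

```text
0.0
118 [np.float64(344.95), np.float64(404.97)] travel 0.1471
125 [np.float64(344.86), np.float64(403.58)] travel 0.1435
145 [np.float64(343.15), np.float64(380.91)] travel 0.0914
150 [np.float64(342.68), np.float64(400.41)] travel 0.1395
155 [np.float64(342.81), np.float64(403.77)] travel 0.147
a 5.0 276.4 160.8
b 0.0 0.0 0.0
```

apply_moves:
  deltas:
    - [-0.001,0,0,0,0,0]
    - [-0.001,0,0,0,0,0]
    - [-0.001,0,0,0,0,0]

```text
clock: 51.55
ee_pos: [0.5616, 0.0436, 0.094]
tcp_rot: [0.0, 0.727, 0.687, -0.0]
contact_force: [-0.4, 1.0, -0.9]
width: 0.108
```

Run:
```python
from h import *
disp();print(get_state()['contact_force'],get_state()['ee_pos'])
```

```text
side [54.25 26.5 ] travel 0.153 res 0.18 score 0.76
top [61.75  4.  ] travel 0.1455 res 0.22 score 0.56
[-0.01779457  0.64972597 -0.10873955] [0.56155905 0.04365499 0.09406178]
```

apply_moves:
  deltas:
    - [0,0,0,0,0,0]
    - [0,0,0,0,0,0]
    - [0,0,0,0,0,0]

```text
clock: 51.95
ee_pos: [0.5615, 0.0437, 0.094]
tcp_rot: [0.0, 0.727, 0.687, -0.0]
contact_force: [0.2, 1.1, 0.5]
width: 0.109
```

Run:
```python
from h import *
disp();print(get_state()['contact_force'],get_state()['ee_pos'])
```

```text
side [54.25 26.5 ] travel 0.153 res 0.18 score 0.76
top [61.75  4.  ] travel 0.1455 res 0.22 score 0.56
[0.59328803 0.94180378 0.04512464] [0.56158032 0.04366002 0.09407027]
```

apply_moves:
  deltas:
    - [-0.001,0,0,0,0,0]
    - [-0.001,0,0,0,0,0]
    - [-0.001,0,0,0,0,0]

```text
clock: 52.35
ee_pos: [0.5615, 0.0427, 0.0941]
tcp_rot: [0.0, 0.727, 0.687, 0.0]
contact_force: [-0.8, 2.0, -0.9]
width: 0.107
```

Run:
```python
from h import *
disp();print(get_state()['contact_force'],get_state()['ee_pos'])
```

```text
side [54.5  26.75] travel 0.1535 res 0.3 score 0.76
top [62.  4.] travel 0.146 res 0.2 score 0.56
[0.9326676  1.71547934 0.23726839] [0.56149577 0.04265037 0.09405297]
```

apply_moves:
  deltas:
    - [-0.001,0,0,0,0,0]
    - [-0.001,0,0,0,0,0]
    - [-0.001,0,0,0,0,0]

```text
clock: 52.75
ee_pos: [0.5614, 0.0416, 0.094]
tcp_rot: [0.0, 0.727, 0.687, -0.0]
contact_force: [-0.1, 0.5, -0.4]
width: 0.105
```

Run:
```python
from h import *
disp();print(get_state()['contact_force'],get_state()['ee_pos'])
```

```text
side [54.75 27.  ] travel 0.1545 res 0.41 score 0.76
top [62.5   4.25] travel 0.147 res 0.4 score 0.56
[-0.44132495  1.3059746   0.24150691] [0.56143444 0.04162016 0.0940452 ]
```

apply_moves:
  deltas:
    - [-0.001,0,0,0,0,0]
    - [-0.001,0,0,0,0,0]
    - [-0.001,0,0,0,0,0]

```text
clock: 53.15
ee_pos: [0.5614, 0.0406, 0.094]
tcp_rot: [0.0, 0.727, 0.687, -0.0]
contact_force: [-0.8, 1.4, 0.1]
width: 0.106
```

Run:
```python
from h import *
disp();print(get_state()['contact_force'],get_state()['ee_pos'])
```

```text
side [55.25 27.25] travel 0.1555 res 0.42 score 0.76
top [63.    4.25] travel 0.148 res 0.38 score 0.56
[0.30829537 1.32274312 0.43087073] [0.56135975 0.04066093 0.09401317]
```

apply_moves:
  deltas:
    - [-0.001,0,0,0,0,0]
    - [-0.001,0,0,0,0,0]
    - [-0.001,0,0,0,0,0]

```text
clock: 53.55
ee_pos: [0.5613, 0.0396, 0.094]
tcp_rot: [0.0, 0.727, 0.687, -0.0]
contact_force: [-0.1, 1.9, -0.6]
width: 0.111
```

Run:
```python
from h import *
disp();print(get_state()['contact_force'],get_state()['ee_pos'])
```

```text
side [55.75 27.5 ] travel 0.157 res 0.42 score 0.76
top [63.25  4.25] travel 0.149 res 0.37 score 0.56
[ 0.0252684   2.09800514 -0.08490569] [0.56133358 0.03964547 0.09406862]
```

Run:
```python
from h import *
d=np.load('d.npz',allow_pickle=True)
def yel(c,box,name):
    x,y,w,h=box;f=c['frame'][y:y+h,x:x+w].astype(int);s=f[...,1:].mean(2)-f[...,0]  # yellowness
    s=s.astype(float);s-=np.median(s);s[s<25]=0
    n,l,st,ce=cv2.connectedComponentsWithStats((s>0).astype(np.uint8))
    for i in range(1,n):
        if st[i,4]>=3:
            m=(l==i)*s;Y,X=np.mgrid[:h,:w];print(name,st[i,4],(m*X).sum()/m.sum()+x,(m*Y).sum()/m.sum()+y,s[l==i].max())
def blue(c,box,name,lo=(105,70,40),hi=(130,255,255)):
    x,y,w,h=box;m=cv2.inRange(cv2.cvtColor(c['frame'][y:y+h,x:x+w],cv2.COLOR_BGR2HSV),lo,hi)
    M=cv2.moments(m,True);print(name,M['m00'],M['m10']/M['m00']+x,M['m01']/M['m00']+y)
T0=d['T'].item();S0=d['S'].item();T=shot('top');S=shot('side')
yel(T0,(255,150,50,14),'T0');yel(S0,(300,185,40,20),'S0')
yel(T,(315,155,50,14),'T');yel(S,(340,205,50,35),'S')
blue(T0,(320,160,40,15),'T0blue');blue(S0,(345,215,30,25),'S0blue');blue(T,(320,160,40,15),'Tblue');blue(S,(345,215,30,25),'Sblue')
np.set_printoptions(linewidth=200)
cv2.imwrite('pics/last_top.png',T['frame']);cv2.imwrite('pics/last_side.png',S['frame'])
go((.57,.04,.094))
```

```text
T0 6 276.5827505827506 160.73892773892774 51.0
S0 19 317.2085235920852 194.20243531202436 45.0
S0 64 304.3341809705446 201.67471922017376 40.0
S 305 348.86306069719177 232.37303570672202 42.5
S 21 363.123339658444 221.27956989247312 47.0
S 4 368.51072961373393 239.0 32.5
T0blue 80.0 337.4125 167.6875
S0blue 53.0 360.24528301886795 226.58490566037736Traceback (most recent call last):
  File "<stdin>", line 16, in <module>
  File "<stdin>", line 12, in blue
ZeroDivisionError: float division by zero
```

Run:
```python
from h import *
d=np.load('d.npz',allow_pickle=True);T=d['T'].item();S=d['S'].item()
p0,e=tri((T,(276.58,160.74)),(S,(317.21,194.20)));print(p0,e)
ts=np.arange(.12,.19,.0005)
for z in (p0[2],.02,.03,.04):
    q=onz(S,(317.21,194.20),z)
    for y in(1.505,1.514,1.523):
        h=np.r_[np.cos(y),np.sin(y),0];P=proj(S,[q-h*t for t in ts]);e=np.linalg.norm(P-[363.12,221.28],axis=1);print(round(z,3),y,ts[e.argmin()],e.min().round(2))
# station pitch check: blue->red plate centres near side
m=cv2.inRange(cv2.cvtColor(S['frame'],cv2.COLOR_BGR2HSV),(0,140,90),(6,255,255));m[:240]=0;m[275:]=0;m[:,:395]=0;m[:,430:]=0
M=cv2.moments(m,True);r=(M['m10']/M['m00'],M['m01']/M['m00']);print(r,M['m00']);b=onz(S,(360.25,226.58),.01);r=onz(S,r,.01);print(b,r,np.linalg.norm(b-r),'yaw',np.arctan2(*(b-r)[1::-1]))
print('pointer-blue along slide at start',(p0-b)[:2]@HX)
```

```text
[0.54940453 0.13753651 0.02400178] [array([-0.2,  0.3]), array([ 0.3, -0.1])]
0.024 1.505 0.15550000000000003 0.33
0.024 1.514 0.15500000000000003 0.77
0.024 1.523 0.15400000000000003 1.21
0.02 1.505 0.15650000000000003 0.33
0.02 1.514 0.15600000000000003 0.77
0.02 1.523 0.15500000000000003 1.21
0.03 1.505 0.15400000000000003 0.33
0.03 1.514 0.15350000000000003 0.77
0.03 1.523 0.15250000000000002 1.21
0.04 1.505 0.15150000000000002 0.33
0.04 1.514 0.15050000000000002 0.78
0.04 1.523 0.15000000000000002 1.21
(413.6875, 257.9375) 48.0
[ 0.53249066 -0.01371312  0.01      ] [ 0.52378115 -0.16348701  0.01      ] 0.1500269119761234 yaw 1.5127106593912445
pointer-blue along slide at start 0.15196586783265958
```

The estimates disagree: side 0.157, top 0.149, the pallet-edge measure about 0.150 and the pointer 0.150-0.155. I've felt no click yet, so I'll continue in 1 mm steps and watch for a jump.

apply_moves:
  deltas:
    - [-0.001,0,0,0,0,0]
    - [-0.001,0,0,0,0,0]
    - [-0.001,0,0,0,0,0]

```text
clock: 54.05
ee_pos: [0.5613, 0.0386, 0.0941]
tcp_rot: [0.0, 0.727, 0.687, -0.0]
contact_force: [0.3, 0.5, 0.0]
width: 0.107
```

```bash
cat >> h.py <<'E'
def ptr():
    c=shot('side');x,y,w,h=345,212,40,20
    f=c['frame'][y:y+h,x:x+w].astype(float);s=f[...,1:].mean(2)-f[...,0];s-=np.median(s);s[s<25]=0
    n,l,st,ce=cv2.connectedComponentsWithStats((s>0).astype(np.uint8));Y,X=np.mgrid[:h,:w]
    st_=get_state()
    print([(int(st[i,4]),((l==i)*s*X).sum()/((l==i)*s).sum()+x,((l==i)*s*Y).sum()/((l==i)*s).sum()+y) for i in range(1,n) if st[i,4]>8],'F',st_['contact_force'].round(1),'y',st_['ee_pos'][1].round(4))
E
python3 -c "
from h import *
ptr();disp()"
```

```text
[(20, np.float64(363.57459283387624), np.float64(221.33811074918566)), (69, np.float64(349.39531451761667), np.float64(228.5196458218041))] F [ 0.6  1.3 -0.2] y 0.0387
side [56.   27.75] travel 0.158 res 0.55 score 0.76
top [63.75  4.25] travel 0.15 res 0.33 score 0.56
```

apply_moves:
  deltas:
    - [-0.001,0,0,0,0,0]
    - [-0.001,0,0,0,0,0]
    - [-0.001,0,0,0,0,0]

```text
clock: 54.5
ee_pos: [0.5612, 0.0376, 0.094]
tcp_rot: [0.0, 0.727, 0.687, -0.0]
contact_force: [0.1, 0.4, -0.3]
width: 0.111
```

```bash
python3 -c "
from h import *
ptr();disp()"
```

```text
[(22, np.float64(363.99347954949616), np.float64(221.43094250148192)), (69, np.float64(349.40706491584984), np.float64(228.5269095616793))] F [-0.2  1.8 -0.5] y 0.0376
side [56.5  27.75] travel 0.159 res 0.33 score 0.76
top [64.    4.25] travel 0.1505 res 0.31 score 0.56
```

apply_moves:
  deltas:
    - [0.002,0,0,0,0,0]
    - [0.006,0,0,0,0,0]
    - [0.012,0,0,0,0,0]
    - [0.02,0,0,0,0,0]
    - [0.03,0,0,0,0,0]

```text
clock: 55.15
ee_pos: [0.563, 0.0683, 0.0941]
tcp_rot: [0.0, 0.727, 0.687, 0.0]
contact_force: [0.6, 0.4, -0.1]
width: 0.107
```

apply_moves:
  deltas:
    - [0.02,0,0,0,0,0]
    - [0.04,0,-0.02,0,0,0]
    - [0.05,0,-0.06,0,0,0]
    - [0.05,0,-0.1,0,0,0]
    - [0.05,0,-0.13,0,0,0]

```text
clock: 55.65
ee_pos: [0.5662, 0.119, 0.2265]
tcp_rot: [0.0, 0.727, 0.687, 0.001]
contact_force: [1.0, -0.5, 0.2]
width: 0.108
```

Run:
```python
from h import *
ptr();disp();go((.57,.15,.22))
W=shot('wrist');T=shot('top');S=shot('side');np.savez('g.npz',W=W,T=T,S=S)
a=np.load('d.npz',allow_pickle=True)['T'].item()
def edge(c,r,lo,hi,sg):
    g=c['frame'][r-1:r+2].mean((0,2)); d=sg*np.diff(g[lo:hi]); i=d.argmax();w=np.clip(d[max(i-2,0):i+3],0,None);return lo+.5+(np.arange(max(i-2,0),max(i-2,0)+len(w))*w).sum()/w.sum()
for r in (112,118,125,145,150,155):
    x0=edge(a,r,325,365,-1);x1=edge(T,r+3,385,425,-1);u=onz(a,(x0,r),.048);v=onz(T,(x1,r+3),.048);print('right',r,x0.round(2),x1.round(2),((u-v)[:2]@HX).round(4),np.linalg.norm(u-v).round(4))
    x0=edge(a,r,205,235,1);x1=edge(T,r+3,262,295,1);u=onz(a,(x0,r),.048);v=onz(T,(x1,r+3),.048);print('left',x0.round(2),x1.round(2),((u-v)[:2]@HX).round(4))
# yellow pointer and plates in top
f=T['frame'][150:175,310:360].astype(int);s=f[...,1:].mean(2)-f[...,0];print(np.argwhere(s>s.max()-8)[:6]+[150,310],s.max())
```

```text
[(22, np.float64(363.9783523752255), np.float64(221.4371617558629)), (65, np.float64(348.9885375494071), np.float64(228.4189723320158))] F [ 2.  -0.9  3.5] y 0.1192
side [56.5  28.25] travel 0.1595 res 0.77 score 0.72
top [ 242. -103.] travel 0.1995 res 190.76 score 0.55
shift [0.0315 0.0012 0.0063] turn [ 0.0041 -0.0011  0.0005] tcp [0.567  0.1186 0.2262] t 55.8 w 0.111
right 112 344.93 407.53 0.154 0.1541
left 211.25 271.17 0.1487
right 118 345.0 407.86 0.1543 0.1543
left 215.01 287.5 0.1791
right 125 344.86 407.9 0.1542 0.1543
left 214.32 280.07 0.162
right 145 343.15 405.74 0.1517 0.1518
left 209.89 266.5 0.1384
right 150 343.07 406.35 0.1531 0.1531
left 206.08 264.59 0.1427
right 155 343.02 406.37 0.1529 0.1529
left 211.15 267.93 0.1382
[[173 337]
 [173 338]
 [173 344]
 [173 345]
 [173 346]
 [173 347]] 54.0
```

Run:
```python
from h import *
T=np.load('d.npz',allow_pickle=True)['T'].item();S=np.load('d.npz',allow_pickle=True)['S'].item()
def cen(c,box,col):
    x,y,w,h=box;f=cv2.cvtColor(c['frame'][y:y+h,x:x+w],cv2.COLOR_BGR2HSV)
    m=cv2.inRange(f,(105,70,40),(130,255,255)) if col=='b' else cv2.inRange(f,(0,140,80),(6,255,255))|cv2.inRange(f,(174,140,80),(180,255,255))
    M=cv2.moments(m,True);return np.array([M['m10']/M['m00']+x,M['m01']/M['m00']+y]),M['m00']
for n,c,bb,rb in(('Tnear',T,(320,160,40,15),(380,165,40,15)),('Tfar',T,(328,98,30,13),(385,100,35,18)),('Snear',S,(345,215,30,25),(398,245,35,25)),('Sfar',S,(395,190,30,18),(440,210,40,30))):
    b,nb=cen(c,bb,'b');r,nr=cen(c,rb,'r');B=onz(c,b,.01);Rr=onz(c,r,.01);print(n,b.round(2),nb,r.round(2),nr,B.round(4),Rr.round(4),np.linalg.norm(B-Rr).round(4))
# white plates? brightness along near strip
```

```text
Tnear [337.41 167.69] 80.0 [397.67 172.31] 55.0 [ 0.5373 -0.0136  0.01  ] [ 0.5268 -0.1632  0.01  ] 0.15
Tfar [342.69 104.64] 89.0 [400.21 109.2 ] 114.0 [ 0.7042 -0.0268  0.01  ] [ 0.6929 -0.1736  0.01  ] 0.1473
Snear [360.25 226.58] 53.0 [413.69 257.94] 48.0 [ 0.5325 -0.0137  0.01  ] [ 0.5238 -0.1635  0.01  ] 0.15
Sfar [409.23 199.25] 53.0 [459.76 223.82] 82.0 [ 0.6967 -0.0308  0.01  ] [ 0.6889 -0.1732  0.01  ] 0.1426
```

Run:
```python
from h import *
np.set_printoptions(linewidth=220)
T0=np.load('d.npz',allow_pickle=True)['T'].item();T=np.load('g.npz',allow_pickle=True)['T'].item()
for c,x,y in((T0,268,157),(T,326,160)):
    f=c['frame'][y:y+10,x:x+26].astype(int);print((f[...,1:].mean(2)-f[...,0]).astype(int))
S=np.load('g.npz',allow_pickle=True)['S'].item();print(proj(T0,[(.5494,.1375,.024)-np.r_[HX,0]*.15]),proj(S,[(.5494,.1375,.024)-np.r_[HX,0]*.15]))
```

```text
[[14 14 14 15 16 16 17 15 15 16 15 17 16 16 15 16 16 16 16 17 17 17 16 16 16 17]
 [13 14 15 16 16 15 14 13 14 14 17 16 15 16 14 15 15 15 15 16 16 16 16 16 15 16]
 [12 12 12 12 15 14 15 16 18 17 17 16 14 14 13 13 14 15 16 17 17 17 14 14 15 16]
 [ 2  3  4  5  7  9 18 34 45 41 32 19 12 11 12 10 11 12 12 14 14 14 12 12 13 13]
 [-1 -1 -1 -1 -1 -1 17 41 59 66 52 28  7  3  2  4  6  6  7  6  9  6  7  6  7 10]
 [ 0  0  2  1  0  1  3 15 27 31 29 15  2 -2 -1 -1 -1 -2  0  1 -1  0 -2 -1 -1  2]
 [ 2  4  4  4  4  4  2  3  6  8  7  4  1  1  1  1  1  1  1  0  1 -1  0  0 -1 -2]
 [ 2  2  4  4  3  3  3  3  4  4  2  2  2  2  3  4  4  3  2  4  0  0  1  0  1  0]
 [ 5  4  4  4  2  3  3  3  3  2  3  3  3  4  4  3  3  3  3  2  2  1  1  0  0  0]
 [23 20 17 17 14 13 12 11 12 11  8  8  8  7  5  3  3  4  3  2  0  0  0 -1  0  1]]
[[  6   5   4   7  11  13  14  14  13  14  13  14  13  14  13  14  13  14  13  14  13  14  15  13  12  13]
 [  5   5   6   5  10  11  13  13  11  14  14  13  13  13  12  14  12  13  13  14  13  13  14  13  13  13]
 [  6   5   5   5   9  10  14  11  14  13  13  11  12  12  12  12  11  12  13  12  13  13  14  13  15  12]
 [  4   5   6   6   5   9   9  10   9   9  10  12  13  12  13  14  11  13  12  12  14  11  14  13  11  13]
 [  6   4   6   6   5   5   4   4   4   4   6   9  19  24  24  20  15  10  10   9  10  11   9  11  10  11]
 [  6   8   5   6   5   5   4   0  -3  -3  -1   5  25  37  40  31  18   7   4   1   6   5   5   5   6   8]
 [  7   6   6   6   6   3   0  -7 -10 -11 -15 -16   0  23  29  21   9  -1  -3  -5  -4  -1  -1  -2   1  -1]
 [  7   7   6   8   4   5  -1 -15 -24 -30 -42 -50 -34 -13  -5 -10 -18 -21 -22 -19 -21 -12  -6  -1  -2  -2]
 [  6   7   5   4   6   5   2 -11 -29 -47 -61 -65 -55 -37 -32 -38 -46 -46 -46 -48 -42 -23  -6   0   0   0]
 [  6   6   6   7   4   6   4  -5 -20 -39 -58 -58 -44 -32 -32 -42 -53 -59 -59 -59 -54 -28  -7   0   0   0]]
[[337.04784074 164.83848584]] [[362.26542244 219.62103428]]
```

Backing off, the pallet stayed put. The measured travel is about 0.154 (edge) to 0.156 (pointer, both views), and no click was seen either way, so it looks a few mm past the blue detent. I'll nudge it back from the handle's other side, measuring as I go.

apply_moves:
  deltas:
    - [-0.025,0,0,0,0,0]
    - [-0.06,0,0,0,0,0]
    - [-0.095,0,0,0,0,0]
    - [-0.125,0,0,0,0,0]
    - [-0.1335,0,0,0,0,0]

```text
clock: 56.45
ee_pos: [0.557, -0.0179, 0.2225]
tcp_rot: [-0.001, 0.728, 0.686, -0.001]
contact_force: [0.5, 0.5, -0.0]
width: 0.112
```

apply_moves:
  deltas:
    - [0,0,0.02,0,0,0]
    - [0,0,0.055,0,0,0]
    - [0,0,0.09,0,0,0]
    - [0,0,0.118,0,0,0]
    - [0,0,0.131,0,0,0]

```text
clock: 56.95
ee_pos: [0.5559, -0.015, 0.0897]
tcp_rot: [-0.002, 0.727, 0.687, -0.002]
contact_force: [-0.0, 0.3, 0.1]
width: 0.106
```

apply_moves:
  deltas:
    - [0.003,0,0,0,0,0]
    - [0.006,0,0,0,0,0]
    - [0.008,0,0,0,0,0]
    - [0.008,0,0,0,0,0]

```text
clock: 57.35
ee_pos: [0.5596, -0.0073, 0.0944]
tcp_rot: [0.001, 0.727, 0.687, 0.001]
contact_force: [0.5, 0.2, 0.9]
width: 0.106
```

```bash
python3 -c "
from h import *
ptr();go((.561,.002,.094))"
```

```text
[(27, np.float64(363.5513115508514), np.float64(220.6953520478601)), (68, np.float64(349.43017503805174), np.float64(228.57077625570776))] F [ 1.  -0.3 -0.3] y -0.0075
shift [0.0096 0.0011 0.0002] turn [ 0.002  -0.0001  0.0001] tcp [ 0.5594 -0.0075  0.0942] t 57.4 w 0.108
```

apply_moves:
  deltas:
    - [0.002,0.0005,0,0,0,0]
    - [0.004,0.001,0,0,0,0]
    - [0.006,0.001,0,0,0,0]
    - [0.006,0.001,0,0,0,0]

```text
clock: 57.8
ee_pos: [0.56, -0.0016, 0.0931]
tcp_rot: [-0.0, 0.727, 0.687, 0.0]
contact_force: [-0.2, 0.4, -0.3]
width: 0.106
```

apply_moves:
  deltas:
    - [0.001,0,0,0,0,0]
    - [0.001,0,0,0,0,0]

```text
clock: 58.0
ee_pos: [0.56, -0.0007, 0.093]
tcp_rot: [-0.0, 0.727, 0.687, -0.0]
contact_force: [0.4, 0.6, 0.8]
width: 0.112
```

apply_moves:
  deltas:
    - [0.001,0,0,0,0,0]
    - [0.001,0,0,0,0,0]

```text
clock: 58.2
ee_pos: [0.5601, 0.0002, 0.093]
tcp_rot: [-0.0, 0.727, 0.687, -0.0]
contact_force: [0.0, -0.0, -0.3]
width: 0.109
```

apply_moves:
  deltas:
    - [0.001,0,0,0,0,0]
    - [0.001,0,0,0,0,0]

```text
clock: 58.4
ee_pos: [0.5601, 0.0013, 0.093]
tcp_rot: [-0.0, 0.727, 0.687, 0.0]
contact_force: [0.6, -0.6, -0.2]
width: 0.114
```

apply_moves:
  deltas:
    - [0.001,0,0,0,0,0]
    - [0.001,0,0,0,0,0]

```text
clock: 58.6
ee_pos: [0.5602, 0.0023, 0.0931]
tcp_rot: [-0.0, 0.727, 0.687, 0.0]
contact_force: [-0.5, 0.6, -0.3]
width: 0.108
```

```bash
python3 -c "
from h import *
ptr();disp()"
```

```text
[(27, np.float64(363.5511992619926), np.float64(220.69188191881918)), (68, np.float64(349.32763207905737), np.float64(228.51463321930825))] F [0.1 0.7 0.4] y 0.0022
side [56.5  27.75] travel 0.159 res 0.33 score 0.76
top [ 242.   -103.25] travel 0.1995 res 190.9 score 0.55
```

apply_moves:
  deltas:
    - [0.001,0,0,0,0,0]
    - [0.001,0,0,0,0,0]

```text
clock: 58.95
ee_pos: [0.5602, 0.0031, 0.0931]
tcp_rot: [0.0, 0.727, 0.687, -0.0]
contact_force: [-0.0, -1.0, 0.3]
width: 0.106
```

apply_moves:
  deltas:
    - [0.001,0,0,0,0,0]
    - [0.001,0,0,0,0,0]

```text
clock: 59.15
ee_pos: [0.5603, 0.0042, 0.093]
tcp_rot: [0.0, 0.727, 0.687, -0.0]
contact_force: [-0.0, -1.8, -0.6]
width: 0.112
```

apply_moves:
  deltas:
    - [0.001,0,0,0,0,0]
    - [0.001,0,0,0,0,0]

```text
clock: 59.35
ee_pos: [0.5604, 0.0053, 0.0931]
tcp_rot: [-0.0, 0.727, 0.687, 0.0]
contact_force: [-0.7, -1.2, 0.1]
width: 0.107
```

```bash
python3 -c "
from h import *
ptr();disp()"
```

```text
[(28, np.float64(362.58131176999103), np.float64(220.11320754716982)), (68, np.float64(349.43084803642574), np.float64(228.5731360273193))] F [ 0.3 -1.4 -0.2] y 0.0053
side [55.5  27.25] travel 0.156 res 0.32 score 0.76
top [ 242. -103.] travel 0.1995 res 190.76 score 0.55
```

apply_moves:
  deltas:
    - [0.001,0,0,0,0,0]
    - [0.001,0,0,0,0,0]

```text
clock: 59.7
ee_pos: [0.5604, 0.0063, 0.0931]
tcp_rot: [-0.0, 0.727, 0.687, 0.0]
contact_force: [-0.2, -1.7, -1.3]
width: 0.113
```

```bash
python3 -c "
from h import *
ptr();disp()"
```

```text
[(28, np.float64(362.2005288673424), np.float64(219.9175848391362)), (69, np.float64(349.408416306594), np.float64(228.52883712192371))] F [-0.4 -1.2  0.5] y 0.0063
side [55. 27.] travel 0.155 res 0.3 score 0.77
top [ 242.25 -103.  ] travel 0.1995 res 190.96 score 0.55
```

apply_moves:
  deltas:
    - [0.001,0,0,0,0,0]
    - [0.001,0,0,0,0,0]

```text
clock: 60.05
ee_pos: [0.5605, 0.0073, 0.0931]
tcp_rot: [-0.0, 0.727, 0.687, 0.0]
contact_force: [0.5, -1.3, -0.7]
width: 0.111
```

apply_moves:
  deltas:
    - [0.001,0,0,0,0,0]
    - [0.001,0,0,0,0,0]

```text
clock: 60.25
ee_pos: [0.5605, 0.0083, 0.0931]
tcp_rot: [-0.0, 0.727, 0.687, 0.0]
contact_force: [0.6, -1.3, 0.4]
width: 0.107
```

```bash
python3 -c "
from h import *
ptr();disp()"
```

```text
[(29, np.float64(361.6920731707317), np.float64(219.81315331010452)), (69, np.float64(349.4052582159624), np.float64(228.5275117370892))] F [-0.1 -1.7 -0.1] y 0.0083
side [54.25 26.75] travel 0.153 res 0.41 score 0.77
top [ 241.5  -103.25] travel 0.1995 res 190.49 score 0.55
```

apply_moves:
  deltas:
    - [0.001,0,0,0,0,0]
    - [0.001,0,0,0,0,0]

```text
clock: 60.6
ee_pos: [0.5606, 0.0093, 0.093]
tcp_rot: [-0.0, 0.727, 0.687, 0.0]
contact_force: [0.4, -2.4, -0.2]
width: 0.109
```

```bash
python3 -c "
from h import *
ptr();disp()"
```

```text
[(28, np.float64(361.42518981688255), np.float64(219.6498436802144)), (69, np.float64(349.40893728877205), np.float64(228.5277882087871))] F [-0.4 -1.4 -0.5] y 0.0092
side [53.75 26.5 ] travel 0.152 res 0.4 score 0.77
top [ 242. -103.] travel 0.1995 res 190.76 score 0.55
```

apply_moves:
  deltas:
    - [0.001,0,0,0,0,0]
    - [0.001,0,0,0,0,0]

```text
clock: 60.95
ee_pos: [0.5606, 0.0103, 0.093]
tcp_rot: [-0.0, 0.727, 0.687, 0.0]
contact_force: [0.7, -1.5, -0.2]
width: 0.109
```

```bash
python3 -c "
from h import *
ptr();disp()"
```

```text
[(29, np.float64(360.970737913486), np.float64(219.31382527565734)), (69, np.float64(349.4116654163541), np.float64(228.52813203300826))] F [-0.4 -1.6  0. ] y 0.0102
side [53.5  26.25] travel 0.151 res 0.28 score 0.77
top [ 242.25 -103.  ] travel 0.1995 res 190.96 score 0.55
```

The return sweep also found no detent, so the start may not have been exactly at 0 and the detent should lie further ahead. I'll go back to the +y side and push on in 1 mm steps.

apply_moves:
  deltas:
    - [-0.003,0,0,0,0,0]
    - [-0.006,0,-0.02,0,0,0]
    - [-0.006,0,-0.05,0,0,0]
    - [0.02,0,-0.06,0,0,0]
    - [0.05,0,-0.06,0,0,0]

```text
clock: 61.6
ee_pos: [0.5649, 0.0601, 0.1552]
tcp_rot: [0.001, 0.728, 0.686, 0.002]
contact_force: [0.6, 0.1, -0.3]
width: 0.111
```

apply_moves:
  deltas:
    - [0,0,0,0,0,0]
    - [0,0,0.02,0,0,0]
    - [0,0,0.045,0,0,0]
    - [0,0,0.06,0,0,0]
    - [0,0,0.06,0,0,0]

```text
clock: 62.1
ee_pos: [0.5616, 0.0595, 0.0908]
tcp_rot: [-0.001, 0.727, 0.687, -0.002]
contact_force: [-0.1, -0.7, 0.2]
width: 0.112
```

apply_moves:
  deltas:
    - [-0.003,0,0,0,0,0]
    - [-0.006,0,0,0,0,0]
    - [-0.009,0,0,0,0,0]
    - [-0.012,0,0,0,0,0]
    - [-0.014,0,0,0,0,0]

```text
clock: 62.6
ee_pos: [0.5629, 0.0457, 0.0935]
tcp_rot: [0.0, 0.727, 0.687, 0.0]
contact_force: [-0.1, -0.2, -0.3]
width: 0.113
```

apply_moves:
  deltas:
    - [-0.001,0,0,0,0,0]
    - [-0.002,0,0,0,0,0]
    - [-0.003,0,0,0,0,0]
    - [-0.003,0,0,0,0,0]

```text
clock: 63.0
ee_pos: [0.5625, 0.0432, 0.0931]
tcp_rot: [-0.0, 0.727, 0.687, 0.0]
contact_force: [0.2, 1.6, 0.9]
width: 0.109
```

```bash
python3 -c "
from h import *
ptr();disp();go((.561,.036,.094))"
```

```text
[(24, np.float64(361.9810267857143), np.float64(220.50837053571428)), (69, np.float64(349.41329102109387), np.float64(228.52828075415346))] F [0.7 1.3 1.1] y 0.0432
side [54.25 26.5 ] travel 0.153 res 0.18 score 0.76
top [ 241.75 -103.25] travel 0.1995 res 190.69 score 0.55
shift [-0.0073 -0.0011 -0.001 ] turn [-0.0001 -0.     -0.0001] tcp [0.5625 0.0432 0.093 ] t 63.15 w 0.11
```

apply_moves:
  deltas:
    - [-0.0015,0,0,0,0,0]
    - [-0.003,0,0,0,0,0]
    - [-0.0045,0,0,0,0,0]
    - [-0.0055,0,0,0,0,0]
    - [-0.0055,0,0,0,0,0]

```text
clock: 63.65
ee_pos: [0.5621, 0.0374, 0.093]
tcp_rot: [-0.0, 0.727, 0.687, -0.0]
contact_force: [-0.1, 1.2, 0.9]
width: 0.111
```

apply_moves:
  deltas:
    - [-0.001,0,0,0,0,0]
    - [-0.001,0,0,0,0,0]

```text
clock: 63.85
ee_pos: [0.5621, 0.0365, 0.093]
tcp_rot: [0.0, 0.727, 0.687, -0.0]
contact_force: [-0.3, 1.9, 1.6]
width: 0.111
```

```bash
python3 -c "
from h import *
ptr();disp()" | grep -v top
```

```text
[(23, np.float64(364.1118516372066), np.float64(221.5728774268328)), (69, np.float64(349.41936982990984), np.float64(228.52997490473092))] F [-0.4  0.8  0.2] y 0.0365
side [56.75 28.  ] travel 0.1595 res 0.43 score 0.76
```

apply_moves:
  deltas:
    - [-0.001,0,0,0,0,0]
    - [-0.001,0,0,0,0,0]

```text
clock: 64.2
ee_pos: [0.5621, 0.0356, 0.093]
tcp_rot: [-0.0, 0.727, 0.687, -0.0]
contact_force: [-0.9, 1.0, -0.1]
width: 0.11
```

```bash
python3 -c "
from h import *
ptr();disp()" | grep -v top
```

```text
[(24, np.float64(364.29702414373946), np.float64(221.92026951151038)), (69, np.float64(349.413729470382), np.float64(228.5285107953497))] F [ 0.4  0.9 -0.3] y 0.0356
side [57.25 28.  ] travel 0.1605 res 0.22 score 0.76
```

apply_moves:
  deltas:
    - [-0.001,0,0,0,0,0]
    - [-0.001,0,0,0,0,0]

```text
clock: 64.55
ee_pos: [0.562, 0.0346, 0.093]
tcp_rot: [-0.0, 0.727, 0.687, -0.0]
contact_force: [-0.4, 1.6, 0.4]
width: 0.109
```

```bash
python3 -c "
from h import *
ptr();disp()" | grep -v top
```

```text
[(22, np.float64(364.7909571344686), np.float64(222.2407516147974)), (69, np.float64(349.4141246071363), np.float64(228.53041227583657))] F [-0.6  1.1  1.1] y 0.0346
side [57.5  28.25] travel 0.1615 res 0.34 score 0.76
```

apply_moves:
  deltas:
    - [-0.001,0,0,0,0,0]
    - [-0.001,0,0,0,0,0]

```text
clock: 64.9
ee_pos: [0.562, 0.0335, 0.093]
tcp_rot: [-0.0, 0.727, 0.687, -0.0]
contact_force: [0.4, 2.1, 0.8]
width: 0.112
```

```bash
python3 -c "
from h import *
ptr();disp()" | grep -v top
```

```text
[(23, np.float64(365.0930773705643), np.float64(222.48516579406632)), (69, np.float64(349.4016454749439), np.float64(228.52767389678385))] F [0.4 1.7 0.3] y 0.0336
side [57.75 28.5 ] travel 0.162 res 0.45 score 0.75
```

apply_moves:
  deltas:
    - [-0.001,0,0,0,0,0]
    - [-0.001,0,0,0,0,0]

```text
clock: 65.25
ee_pos: [0.5619, 0.0326, 0.093]
tcp_rot: [0.0, 0.727, 0.687, -0.0]
contact_force: [-0.3, 1.5, 1.5]
width: 0.111
```

```bash
python3 -c "
from h import *
ptr();disp()" | grep -v top
```

```text
[(22, np.float64(365.3749267721148), np.float64(222.46631517281781)), (69, np.float64(349.4105224157095), np.float64(228.52889959244163))] F [-0.4  1.1  0.9] y 0.0326
side [58.25 28.75] travel 0.1635 res 0.46 score 0.75
```

apply_moves:
  deltas:
    - [-0.001,0,0,0,0,0]
    - [-0.001,0,0,0,0,0]

```text
clock: 65.6
ee_pos: [0.5618, 0.0316, 0.093]
tcp_rot: [-0.0, 0.727, 0.687, -0.0]
contact_force: [-0.8, 1.7, 0.6]
width: 0.108
```

```bash
python3 -c "
from h import *
ptr();disp()" | grep -v top
```

```text
[(22, np.float64(365.8264014466546), np.float64(222.7817962628089)), (69, np.float64(349.4053851907255), np.float64(228.52692595362754))] F [-0.3  1.7  0.4] y 0.0316
side [58.75 29.  ] travel 0.1645 res 0.46 score 0.75
```

apply_moves:
  deltas:
    - [-0.001,0,0,0,0,0]
    - [-0.001,0,0,0,0,0]

```text
clock: 65.95
ee_pos: [0.5618, 0.0306, 0.093]
tcp_rot: [0.0, 0.727, 0.687, -0.0]
contact_force: [-1.2, 1.8, 0.6]
width: 0.113
```

```bash
python3 -c "
from h import *
ptr();disp()" | grep -v top
```

```text
[(24, np.float64(366.0255102040816), np.float64(222.95634920634922)), (69, np.float64(349.406402096593), np.float64(228.52995132909024))] F [-0.4  1.6  0.9] y 0.0306
side [59.25 29.  ] travel 0.1655 res 0.25 score 0.76
```

Still no click with side travel at 0.1655, so I'm past the blue station by every camera measure. I'll push back from the -y side and settle the pallet at the consensus for 0.150, which is a -y side TCP y of about 0.0075.

apply_moves:
  deltas:
    - [0.003,0,0,0,0,0]
    - [0.006,0,-0.02,0,0,0]
    - [0.006,0,-0.05,0,0,0]
    - [-0.015,0,-0.06,0,0,0]
    - [-0.05,0,-0.06,0,0,0]

```text
clock: 66.6
ee_pos: [0.5606, -0.0186, 0.1551]
tcp_rot: [0.001, 0.726, 0.688, 0.001]
contact_force: [0.4, -0.8, -0.9]
width: 0.111
```

apply_moves:
  deltas:
    - [0,0,0,0,0,0]
    - [0,0,0.02,0,0,0]
    - [0,0,0.045,0,0,0]
    - [0,0,0.06,0,0,0]
    - [0,0,0.06,0,0,0]

```text
clock: 67.1
ee_pos: [0.5573, -0.0187, 0.0909]
tcp_rot: [-0.001, 0.727, 0.687, -0.001]
contact_force: [0.2, 0.5, -0.6]
width: 0.113
```

apply_moves:
  deltas:
    - [0.003,0,0,0,0,0]
    - [0.006,0,0,0,0,0]
    - [0.009,0,0,0,0,0]
    - [0.012,0,0,0,0,0]
    - [0.014,0,0,0,0,0]

```text
clock: 67.6
ee_pos: [0.56, -0.0049, 0.0935]
tcp_rot: [0.0, 0.727, 0.687, 0.0]
contact_force: [0.7, -0.3, -0.1]
width: 0.11
```

```bash
python3 -c "
from h import *
ptr();go((.56,.0075,.093))"
```

```text
[(28, np.float64(365.7237668161435), np.float64(222.2439461883408)), (68, np.float64(349.3881952326901), np.float64(228.53972758229284))] F [0.5 0.7 0.6] y -0.0048
shift [ 0.0122 -0.0007  0.0004] turn [ 0.0006 -0.0001  0.    ] tcp [ 0.56   -0.0048  0.0934] t 67.65 w 0.11
```

apply_moves:
  deltas:
    - [0.0015,0,0,0,0,0]
    - [0.003,0,0,0,0,0]
    - [0.0045,0,0,0,0,0]
    - [0.006,0,0,0,0,0]

```text
clock: 68.05
ee_pos: [0.5601, 0.0006, 0.0931]
tcp_rot: [0.0, 0.727, 0.687, -0.0]
contact_force: [0.6, -2.4, 0.9]
width: 0.109
```

apply_moves:
  deltas:
    - [0.0015,0,0,0,0,0]
    - [0.003,0,0,0,0,0]
    - [0.0045,0,0,0,0,0]
    - [0.006,0,0,0,0,0]
    - [0.006,0,0,0,0,0]

```text
clock: 68.55
ee_pos: [0.5604, 0.007, 0.093]
tcp_rot: [-0.0, 0.727, 0.687, 0.0]
contact_force: [0.2, -0.6, 0.6]
width: 0.11
```

```bash
python3 -c "
from h import *
ptr();disp();go((.56,.0075,.093))"
```

```text
[(26, np.float64(362.0037157454714), np.float64(219.86344635392476)), (67, np.float64(349.3937714940772), np.float64(228.5836836071838))] F [ 0.5 -1.   0.6] y 0.007
side [54.75 27.  ] travel 0.1545 res 0.41 score 0.77
top [ 242. -103.] travel 0.1995 res 190.76 score 0.55
shift [ 0.0006 -0.0004 -0.    ] turn [-0.0002 -0.0003 -0.0003] tcp [0.5604 0.0069 0.093 ] t 68.7 w 0.105
```

apply_moves:
  deltas:
    - [-0.003,0,0,0,0,0]
    - [-0.008,0,0,0,0,0]
    - [-0.01,0,-0.03,0,0,0]
    - [-0.01,0,-0.08,0,0,0]
    - [-0.01,0,-0.12,0,0,0]

```text
clock: 69.2
ee_pos: [0.5598, -0.0038, 0.2149]
tcp_rot: [-0.0, 0.727, 0.687, 0.0]
contact_force: [0.8, 0.0, 0.6]
width: 0.105
```

apply_moves:
  deltas:
    - [-0.02,-0.02,-0.02,0,0,0]
    - [-0.05,-0.06,-0.04,0,0,0]
    - [-0.09,-0.1,-0.06,0,0,0]
    - [-0.13,-0.14,-0.06,0,0,0]
    - [-0.17,-0.18,-0.06,0,0,0]

```text
clock: 69.7
ee_pos: [0.3888, -0.1464, 0.2734]
tcp_rot: [0.001, 0.727, 0.687, 0.0]
contact_force: [-0.9, -1.5, -1.1]
width: 0.109
```

Run:
```python
from h import *
np.set_printoptions(linewidth=220)
ptr();disp()
T=shot('top');S=shot('side');np.savez('k.npz',T=T,S=S)
T0=np.load('d.npz',allow_pickle=True)['T'].item()
def ctr(c,x,y,w,h):
    f=c['frame'][y:y+h,x:x+w].astype(float);s=np.clip(f[...,1:].mean(2)-f[...,0]-18,0,None);Y,X=np.mgrid[:h,:w];return (s*X).sum()/s.sum()+x,(s*Y).sum()/s.sum()+y
a=ctr(T0,272,159,10,5);b=ctr(T,328,162,20,5);print('top ptr',a,b)
for z in(.024,.034):
    print(z,'travel top ptr',((onz(T0,a,z)-onz(T,b,z))[:2]@HX).round(4))
def edge(c,r,lo,hi):
    g=c['frame'][r-1:r+2].mean((0,2)); d=-np.diff(g[lo:hi]); i=d.argmax();w=np.clip(d[i-2:i+3],0,None);return lo+.5+(np.arange(i-2,i+3)*w).sum()/w.sum()
for r in (118,125,145,150,155):
    x0=edge(T0,r,330,360);x1=edge(T,r+5,390,420);print(r,x0.round(2),x1.round(2),((onz(T0,(x0,r),.048)-onz(T,(x1,r+5),.048))[:2]@HX).round(4))
m=cv2.inRange(cv2.cvtColor(T['frame'][160:175,320:360],cv2.COLOR_BGR2HSV),(105,70,40),(130,255,255));M=cv2.moments(m,True);print('blue plate',M['m00'],M['m10']/M['m00']+320,M['m01']/M['m00']+160)
```

```text
[(27, np.float64(362.0322265625), np.float64(219.82275390625)), (66, np.float64(349.4002814636108), np.float64(228.61741053478084))] F [-2.9 -0.7 -0.6] y -0.1497
side [55.   26.75] travel 0.1545 res 0.11 score 0.77
top [62.5  4. ] travel 0.147 res 0.15 score 0.78
top ptr (np.float64(276.7271062271062), np.float64(160.8168498168498)) (np.float64(337.987915407855), np.float64(164.90030211480362))
0.024 travel top ptr 0.1515
0.034 travel top ptr 0.1502
118 345.0 405.92 0.1497
125 344.86 399.57 0.1341
145 343.15 405.49 0.1513
150 343.07 405.14 0.1503
155 343.02 404.94 0.1496
blue plate 72.0 337.22222222222223 167.80555555555554
```

With the arm away and nothing occluding, the top pointer gives 0.150-0.1515, the edge 0.150, and the side pointer 0.150. The pointer sits within 1 px of the blue plate's centre. But no click has been felt, so I'll probe the part not yet swept slowly (0.135-0.147) before trusting this.

apply_moves:
  deltas:
    - [0.04,0.04,0,0,0,0]
    - [0.08,0.08,0,0,0,0]
    - [0.12,0.125,0.01,0,0,0]
    - [0.155,0.165,0.04,0,0,0]
    - [0.17,0.18,0.06,0,0,0]

```text
clock: 70.45
ee_pos: [0.575, 0.0113, 0.2189]
tcp_rot: [0.001, 0.726, 0.688, 0.001]
contact_force: [0.2, -1.0, 0.7]
width: 0.109
```

apply_moves:
  deltas:
    - [0,0,0.01,0,0,0]
    - [0,0,0.04,0,0,0]
    - [0,0,0.08,0,0,0]
    - [0,0,0.11,0,0,0]
    - [0,0,0.12,0,0,0]

```text
clock: 70.95
ee_pos: [0.5731, 0.0086, 0.0996]
tcp_rot: [0.001, 0.726, 0.687, 0.001]
contact_force: [-0.5, -2.0, 2.3]
width: 0.111
```

apply_moves:
  deltas:
    - [0.003,0,0,0,0,0]
    - [0.006,0,0,0,0,0]
    - [0.009,0,0,0,0,0]
    - [0.01,0,0,0,0,0]

```text
clock: 71.35
ee_pos: [0.5722, 0.0183, 0.0992]
tcp_rot: [-0.0, 0.727, 0.687, -0.0]
contact_force: [1.1, -1.9, -1.3]
width: 0.112
```

apply_moves:
  deltas:
    - [0.001,0,0,0,0,0]
    - [0.002,0,0,0,0,0]
    - [0.003,0,0,0,0,0]

```text
clock: 71.65
ee_pos: [0.5724, 0.0207, 0.0992]
tcp_rot: [0.0, 0.727, 0.687, 0.0]
contact_force: [0.5, -1.8, -1.6]
width: 0.109
```

```bash
python3 -c "
from h import *
ptr();disp()"|grep -v top
```

```text
[(27, np.float64(357.0834505391467), np.float64(217.43366150961089)), (68, np.float64(349.4258027740832), np.float64(228.56412692380772))] F [ 0.2 -1.6 -0.9] y 0.0209
side [48.75 24.  ] travel 0.139 res 0.33 score 0.75
```

apply_moves:
  deltas:
    - [0.0005,0,0,0,0,0]
    - [0.001,0,0,0,0,0]

```text
clock: 72.0
ee_pos: [0.5725, 0.0217, 0.0991]
tcp_rot: [0.0, 0.727, 0.687, -0.0]
contact_force: [0.8, -1.8, -1.0]
width: 0.109
```

apply_moves:
  deltas:
    - [0.0005,0,0,0,0,0]
    - [0.001,0,0,0,0,0]

```text
clock: 72.2
ee_pos: [0.5726, 0.0227, 0.0991]
tcp_rot: [0.0, 0.727, 0.687, -0.0]
contact_force: [-0.7, -1.9, -1.6]
width: 0.106
```

apply_moves:
  deltas:
    - [0.0005,0,0,0,0,0]
    - [0.001,0,0,0,0,0]

```text
clock: 72.4
ee_pos: [0.5726, 0.0237, 0.0991]
tcp_rot: [0.0, 0.727, 0.687, 0.0]
contact_force: [0.3, -2.3, 0.0]
width: 0.11
```

apply_moves:
  deltas:
    - [0.0005,0,0,0,0,0]
    - [0.001,0,0,0,0,0]

```text
clock: 72.6
ee_pos: [0.5727, 0.0248, 0.0991]
tcp_rot: [0.0, 0.727, 0.687, 0.0]
contact_force: [-0.8, -1.6, -0.8]
width: 0.11
```

```bash
python3 -c "
from h import *
ptr();disp()"|grep -v top
```

```text
[(28, np.float64(355.8517532179317), np.float64(216.549045716822)), (69, np.float64(349.41346334145885), np.float64(228.53028314269642))] F [ 0.2 -1.7 -0.6] y 0.0249
side [47.25 23.25] travel 0.135 res 0.31 score 0.76
```

apply_moves:
  deltas:
    - [-0.004,0,0,0,0,0]
    - [-0.006,0,-0.025,0,0,0]
    - [-0.006,0,-0.06,0,0,0]
    - [0.02,-0.005,-0.065,0,0,0]
    - [0.055,-0.011,-0.065,0,0,0]

```text
clock: 73.25
ee_pos: [0.5661, 0.08, 0.166]
tcp_rot: [0.001, 0.728, 0.686, 0.001]
contact_force: [0.1, 0.4, -1.3]
width: 0.108
```

apply_moves:
  deltas:
    - [0,0,0,0,0,0]
    - [0,0,0,0,0,0]

```text
clock: 73.45
ee_pos: [0.5647, 0.0807, 0.1641]
tcp_rot: [-0.0, 0.726, 0.687, 0.0]
contact_force: [-0.3, -0.0, -0.2]
width: 0.113
```

```bash
python3 -c "
from h import *
ptr();go((.5645,.075,.094))"
```

```text
[(26, np.float64(355.78347996089934), np.float64(216.77956989247312)), (67, np.float64(349.4022900763359), np.float64(228.57824427480915))] F [ 0.  -0.3 -0.5] y 0.08
shift [-0.005   0.0001  0.07  ] turn [-0.0002  0.0002  0.0005] tcp [0.5647 0.08   0.164 ] t 73.5 w 0.114
```

apply_moves:
  deltas:
    - [0,0,0.025,0,0,0]
    - [0,0,0.05,0,0,0]
    - [0,0,0.066,0,0,0]
    - [0,0,0.07,0,0,0]
    - [0,0,0.07,0,0,0]

```text
clock: 74.0
ee_pos: [0.5645, 0.0795, 0.0935]
tcp_rot: [-0.0, 0.727, 0.686, -0.001]
contact_force: [0.6, 0.7, -0.8]
width: 0.107
```

apply_moves:
  deltas:
    - [-0.005,0,0,0,0,0]
    - [-0.01,0,0,0,0,0]
    - [-0.014,0,0,0,0,0]
    - [-0.016,0,0,0,0,0]
    - [-0.016,0,0,0,0,0]

```text
clock: 74.5
ee_pos: [0.564, 0.0639, 0.0944]
tcp_rot: [0.0, 0.727, 0.687, 0.0]
contact_force: [0.2, -0.2, 0.0]
width: 0.114
```

apply_moves:
  deltas:
    - [-0.001,0,0,0,0,0]
    - [-0.002,0,0,0,0,0]
    - [-0.003,0,0,0,0,0]
    - [-0.004,0,0,0,0,0]

```text
clock: 74.9
ee_pos: [0.5637, 0.0605, 0.094]
tcp_rot: [-0.0, 0.727, 0.687, 0.0]
contact_force: [1.1, 2.6, 0.3]
width: 0.109
```

apply_moves:
  deltas:
    - [-0.0005,0,0,0,0,0]
    - [-0.001,0,0,0,0,0]

```text
clock: 75.1
ee_pos: [0.5636, 0.0594, 0.094]
tcp_rot: [-0.0, 0.727, 0.687, 0.0]
contact_force: [-0.7, 2.7, -0.8]
width: 0.11
```

apply_moves:
  deltas:
    - [-0.0005,0,0,0,0,0]
    - [-0.001,0,0,0,0,0]

```text
clock: 75.3
ee_pos: [0.5636, 0.0583, 0.0941]
tcp_rot: [-0.0, 0.727, 0.687, 0.0]
contact_force: [-0.0, 2.8, 0.2]
width: 0.108
```

apply_moves:
  deltas:
    - [-0.0005,0,0,0,0,0]
    - [-0.001,0,0,0,0,0]

```text
clock: 75.5
ee_pos: [0.5635, 0.0572, 0.0941]
tcp_rot: [-0.0, 0.727, 0.687, 0.0]
contact_force: [-0.4, 1.7, -0.2]
width: 0.11
```

apply_moves:
  deltas:
    - [-0.0005,0,0,0,0,0]
    - [-0.001,0,0,0,0,0]

```text
clock: 75.7
ee_pos: [0.5634, 0.0562, 0.0941]
tcp_rot: [-0.0, 0.727, 0.687, -0.0]
contact_force: [-0.1, 2.9, 0.3]
width: 0.11
```

```bash
python3 -c "
from h import *
ptr();disp()"|grep -v top
```

```text
[(23, np.float64(357.7247602932882), np.float64(218.28369994359844)), (65, np.float64(349.0672867603404), np.float64(228.46229962398576))] F [-0.2  1.2  0.4] y 0.0562
side [49. 24.] travel 0.1395 res 0.22 score 0.77
```

apply_moves:
  deltas:
    - [-0.0005,0,0,0,0,0]
    - [-0.001,0,0,0,0,0]

```text
clock: 76.05
ee_pos: [0.5634, 0.0553, 0.094]
tcp_rot: [-0.0, 0.727, 0.687, 0.0]
contact_force: [0.3, 2.1, -0.1]
width: 0.11
```

apply_moves:
  deltas:
    - [-0.0005,0,0,0,0,0]
    - [-0.001,0,0,0,0,0]

```text
clock: 76.25
ee_pos: [0.5633, 0.0543, 0.0941]
tcp_rot: [-0.0, 0.727, 0.687, -0.0]
contact_force: [0.3, 2.0, -0.9]
width: 0.109
```

apply_moves:
  deltas:
    - [-0.0005,0,0,0,0,0]
    - [-0.001,0,0,0,0,0]

```text
clock: 76.45
ee_pos: [0.5633, 0.0533, 0.0941]
tcp_rot: [-0.0, 0.727, 0.687, 0.0]
contact_force: [0.1, 0.8, -0.5]
width: 0.111
```

apply_moves:
  deltas:
    - [-0.0005,0,0,0,0,0]
    - [-0.001,0,0,0,0,0]

```text
clock: 76.65
ee_pos: [0.5632, 0.0522, 0.094]
tcp_rot: [-0.0, 0.727, 0.687, -0.0]
contact_force: [-0.7, 1.8, 0.7]
width: 0.111
```

```bash
python3 -c "
from h import *
ptr();disp()"|grep -v top
```

```text
[(22, np.float64(358.92956891317544), np.float64(218.69520340012144)), (66, np.float64(349.18988807410267), np.float64(228.4920879969124))] F [-0.2  1.4  0.7] y 0.0522
side [50.5  24.75] travel 0.14350000000000002 res 0.25 score 0.77
```

No click between 0.135 and 0.145 either. I'll push on to the camera-calibrated 0.150, which is a +y side TCP y of about 0.042.

apply_moves:
  deltas:
    - [-0.001,0,0,0,0,0]
    - [-0.002,0,0,0,0,0]
    - [-0.003,0,0,0,0,0]
    - [-0.004,0,0,0,0,0]
    - [-0.005,0,0,0,0,0]

```text
clock: 77.3
ee_pos: [0.5629, 0.0472, 0.094]
tcp_rot: [-0.0, 0.727, 0.687, -0.0]
contact_force: [0.0, 2.2, 0.4]
width: 0.109
```

apply_moves:
  deltas:
    - [-0.001,0,0,0,0,0]
    - [-0.002,0,0,0,0,0]
    - [-0.003,0,0,0,0,0]

```text
clock: 77.6
ee_pos: [0.5627, 0.0442, 0.094]
tcp_rot: [-0.0, 0.727, 0.687, -0.0]
contact_force: [-0.1, 1.3, -0.2]
width: 0.11
```

apply_moves:
  deltas:
    - [-0.001,0,0,0,0,0]
    - [-0.002,0,0,0,0,0]
    - [-0.002,0,0,0,0,0]

```text
clock: 77.9
ee_pos: [0.5626, 0.0421, 0.0941]
tcp_rot: [0.0, 0.727, 0.687, -0.0]
contact_force: [-0.4, 0.1, -1.1]
width: 0.112
```

apply_moves:
  deltas:
    - [0.004,0,0,0,0,0]
    - [0.012,0,0,0,0,0]
    - [0.02,0,-0.03,0,0,0]
    - [0.02,0,-0.07,0,0,0]
    - [0.02,0,-0.11,0,0,0]

```text
clock: 78.4
ee_pos: [0.5633, 0.0629, 0.205]
tcp_rot: [-0.0, 0.727, 0.687, -0.001]
contact_force: [0.7, 0.8, -0.1]
width: 0.109
```

apply_moves:
  deltas:
    - [0,-0.03,-0.02,0,0,0]
    - [0,-0.06,-0.04,0,0,0]
    - [0,-0.1,-0.05,0,0,0]
    - [0,-0.14,-0.05,0,0,0]
    - [0,-0.17,-0.05,0,0,0]

```text
clock: 78.9
ee_pos: [0.392, 0.0723, 0.2543]
tcp_rot: [0.0, 0.727, 0.687, 0.0]
contact_force: [-0.4, -0.7, 0.8]
width: 0.113
```

apply_moves:
  deltas:
    - [0,0,0,0,0,0]
    - [0,0,0,0,0,0]
    - [0,0,0,0,0,0]

```text
clock: 79.2
ee_pos: [0.3952, 0.0722, 0.2544]
tcp_rot: [0.0, 0.727, 0.687, 0.0]
contact_force: [0.5, -0.7, 0.5]
width: 0.112
```

```bash
cat > chk.py <<'E'
from h import *
ptr();disp()
T=shot('top');S=shot('side')
T0=np.load('d.npz',allow_pickle=True)['T'].item()
def ctr(c,x,y,w,h):
    f=c['frame'][y:y+h,x:x+w].astype(float);s=np.clip(f[...,1:].mean(2)-f[...,0]-18,0,None);Y,X=np.mgrid[:h,:w];return (s*X).sum()/s.sum()+x,(s*Y).sum()/s.sum()+y
a=ctr(T0,272,159,10,5);b=ctr(T,328,162,20,5);print('top ptr',a,b,[((onz(T0,a,z)-onz(T,b,z))[:2]@HX).round(4) for z in(.024,.034)])
def edge(c,r,lo,hi):
    g=c['frame'][r-1:r+2].mean((0,2)); d=-np.diff(g[lo:hi]); i=d.argmax();w=np.clip(d[i-2:i+3],0,None);return lo+.5+(np.arange(i-2,i+3)*w).sum()/w.sum()
for r in (118,145,150,155):
    x0=edge(T0,r,330,360);x1=edge(T,r+5,390,420);print(r,((onz(T0,(x0,r),.048)-onz(T,(x1,r+5),.048))[:2]@HX).round(4))
# rings on rod (pallet at .15): blue blobs near rod in side and top
for n,c in(('S',S),('T',T)):
    ys=np.arange(-.07,.07,.0005);P=proj(c,[np.r_[np.array([.651,.240])+HX*(y-.0875-.15),.111] for y in ys])
    for q,u in blobs(c,(95,60,20),(135,255,255),15):
        d=np.linalg.norm(P-u,axis=1)
        if d.min()<12: print(n,q,u,ys[d.argmin()].round(4),d.min().round(1))
print(get_state()['contact_force'],get_state()['ee_pos'])
E
python3 chk.py
```

```text
[(26, np.float64(361.9491032476975), np.float64(219.832283082889)), (66, np.float64(349.3266351457841), np.float64(228.56914893617022))] F [ 0.3 -0.7 -0.2] y 0.0721
side [54.75 26.75] travel 0.154 res 0.2 score 0.77
top [62.5  4. ] travel 0.147 res 0.15 score 0.78
top ptr (np.float64(276.7271062271062), np.float64(160.8168498168498)) (np.float64(nan), np.float64(nan)) [np.float64(nan), np.float64(nan)]
118 0.1496
145 0.1502
150 0.1495
155 0.1496
S 607 [384.4 169. ] 0.0 1.6
T 277 [344.6 112.4] -0.029 3.1
[ 0.0077531   0.1733805  -0.45431391] [0.39455698 0.07191486 0.25384542]chk.py:6: RuntimeWarning: invalid value encountered in scalar divide
  f=c['frame'][y:y+h,x:x+w].astype(float);s=np.clip(f[...,1:].mean(2)-f[...,0]-18,0,None);Y,X=np.mgrid[:h,:w];return (s*X).sum()/s.sum()+x,(s*Y).sum()/s.sum()+y
```

apply_moves:
  deltas:
    - [-0.02,0.02,0.005,0,0,0]
    - [-0.045,0.048,0.015,0,0,0]
    - [-0.07,0.075,0.025,0,0,0]
    - [-0.087,0.094,0.029,0,0,0]
    - [-0.0896,0.097,0.029,0,0,0]
  hand: 0.48

```text
clock: 79.95
ee_pos: [0.4873, -0.0248, 0.2241]
tcp_rot: [-0.0, 0.728, 0.686, -0.0]
contact_force: [-0.2, -0.6, -0.4]
width: 0.26
```

apply_moves:
  deltas:
    - [0,0,0,0,0,0]
    - [0,0,0,0,0,0]
    - [0,0,0,0,0,0]

```text
clock: 80.25
ee_pos: [0.4852, -0.0223, 0.2253]
tcp_rot: [-0.0, 0.727, 0.687, 0.0]
contact_force: [-0.2, -0.7, -0.5]
width: 0.262
```

Run:
```python
from h import *
W=shot('wrist','wf.png');W0=np.load('f.npz',allow_pickle=True)['W'].item()
go((.486,-.023,.225))
for n,c in(('before',W0),('now',W)):
    f=c['frame'][90:240,420:530];m=cv2.inRange(cv2.cvtColor(f,cv2.COLOR_BGR2HSV),(105,90,30),(130,255,255))
    k=[(round(cv2.contourArea(q)),(np.array(cv2.boundingRect(q))+[420,90,0,0]).tolist()) for q in cv2.findContours(m,cv2.RETR_EXTERNAL,cv2.CHAIN_APPROX_NONE)[0] if cv2.contourArea(q)>150];print(n,k)
    t=W0['frame'][235:290,390:460];r=cv2.matchTemplate(c['frame'],t,cv2.TM_CCOEFF_NORMED);print('bowl',cv2.minMaxLoc(r)[1::2])
    for nm,z,row in (('tip',.164,None),):pass
# ring rows -> hanger y using current pallet (travel .150)
ys=np.arange(-.07,.07,.0005)
for tr,c in((0,W0),(.15,W)):
    P=proj(c,[np.r_[np.array([.651,.240])+HX*(y-.0875-tr),.125] for y in (-.0465,-.017,.012,.042)]);print(tr,P.round(1).tolist())
```

```text
shift [-0.0007  0.0007  0.0004] turn [ 0.0004 -0.0001  0.0008] tcp [ 0.4854 -0.0223  0.2254] t 80.3 w 0.259
before [(808, [439, 198, 48, 25]), (767, [442, 173, 49, 21]), (727, [446, 146, 51, 19]), (678, [449, 116, 53, 16])]
bowl (0.9999998211860657, (390, 235))
now [(805, [440, 199, 48, 24]), (1554, [443, 147, 55, 48]), (678, [451, 117, 53, 17])]
bowl (0.9772748947143555, (391, 236))
0 [[468.4, 212.1], [472.8, 184.0], [477.4, 154.6], [482.5, 122.2]]
0.15 [[470.1, 212.9], [474.6, 184.8], [479.3, 155.4], [484.4, 123.0]]
```

The wrist check, independent of the fixed cameras, agrees with a travel of 0.150 to within about 1 mm. The rings and bowl sit on the pallet as they did before the push, and the arm touches nothing. Handing in.

```bash
python3 -c "
from h import *
print(close_job())"
```

```text
the job is handed in; nothing more can be done
None
```

The pallet is loaded and standing at the blue plate, but I never felt it click into the detent there, so its position rests on camera measurements. I handed the job in at about 80 s; no verdict was reported.

**Loading:** The top bowl stands upright on the round setter. All four blue rings are threaded over the tip and pushed onto the level part. Their centres are at about -46, -17, +12 and +42 mm, so neighbours have about 15 mm of air between them.

**Pushing:** With no click to stop on, I pushed about 8 mm (at most 15 mm) past the blue station while looking for one, then brought the pallet back. While probing for the detent a second time I came down about 13 mm off. That pushed the pallet back to about 0.13, and I pushed it forward again.

**Last checks:**
- **Pallet travel:** The pallet edge in the top view gave 0.1495–0.150 m, and the pointer in the side view gave 0.150. Matching the bowl between pictures was less certain (0.154 side, 0.147 top). The last top-view pointer reading failed.
- **Rings and bowl:** From the matching wrist position, both appear within 1–2 px of where they were before the push, which also fits a travel of 0.150. The two middle rings merged into one blob there, so only their outer edges were compared.
- **Detent:** Force readings stayed at friction level (1–3 N) throughout, and I saw no jump. I also felt no 9 N push-out when leaving the loading station. I could not explain this.
- **Other items:** In the last views used, the two lower bowls and the jar looked undisturbed. I did not measure them again at the end.

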